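# Refill the rouge tester case

## Robot

A 7-joint arm with a two-finger parallel gripper is mounted at the origin on the work surface. World frame = base frame: x ahead of the robot, y to its left, z up, the work surface at z = 0. Lengths are in m, angles in rad, forces in N, time in s.
With the tool pointing down it reaches from about 0.4 to 0.85 m from the base axis. Payload 4.5 kg.
Tool frame: the origin (TCP) lies on the centre line of the jaws, within the pads' length; the fingertips stand 11 mm ahead of it and the grasp point (between the pads) lies 8 mm behind it; z points along the fingers, y is the line along which they close (so a half turn about z gives the same grasp; the last joint's range is limited). The gripper opens to 88 mm and grips with 3 to 60 N. Pads are 18 mm wide; open, the fingers measure 123 mm over their backs; the gripper's body (75 mm by 187 mm) begins 45 mm behind the grasp point.
Start: joints at [1.321, 0.689, -0.195, 1.565, 0.157, 0.902, -0.215], TCP at [0.175, -0.6, 0.25] pointing down, gripper open.
Joint ranges: [-3.01, 3.01], [-0.46, 2.08], [-1.47, 1.51], [0.13, 2.56], [-1, 4.14], [0.04, 2.09], [-2.66, 2.66]. Speed limits (rad/s): [2.57, 2.57, 3.14, 3.14, 3.14, 3.14, 3.14].

## Interface

Orientations are given as a unit quaternion [x, y, z, w].
In Python, from plant import * gives the robot as it stands. The module is installed in compiled form; this text tells all that it offers.
- The arm moves only by the tool send_rows, never from a script. Its argument "motion" is a list of rows, each an object of numbers: "x", "y", "z": the shift along the tool's x, y, z in cm; "rx", "ry", "rz": the turn, a rotation vector about the tool's x, y, z in rad; "jaw": the finger opening in cm, from 0 to 8.81. In form: [{"x": .., "y": .., "z": .., "rx": .., "ry": .., "rz": .., "jaw": ..}, ...]. A call has exactly 5 rows; each row shifts and turns the commanded pose from where the row before left it, along the tool's axes as they then stand; what a row does not reach is not made up. A row lasts 1/10 s, in which the tool goes at most 50 mm and 8.59 degrees, less where a joint would pass 70% of its speed; a pose out of reach is approached as far as the arm can. A call is refused whole if a number of a shift passes 5 or a number of a turn 0.15, either way. A call with a gripper value outside its range is refused whole. The fingers move at their own pace and stop on an object; "grip_force" is the grip in N (left out, the last holds). Time passes only in rows, so rows that do not move let the fingers close, or fill a call up. It gives the time, the measured TCP pose, the force, the opening and the grip force at its end, in the units of the state.
- get_state(): the state, without advancing time (a new reading comes with each control period).
- snapshot(name): name is "scene" or "top" or "wrist"; returns a dict with "img" (384x512x3 uint8, red, green, blue), "vertical_fov" (degrees; the focal length in pixels is half the picture's height over the tangent of half this angle, whatever the lens; pixels are square), "cx", "cy" (the principal point, pixels), "D" ([k1, k2, p1, p2, k3] as OpenCV has them; the pictures are not rectified), "extrinsics" (4x4, takes a point from camera to world coordinates). Camera axes: x right, y up, looking along -z (the intrinsics and any distortion apply to the point x, -y, -z); pixel columns grow to the right and rows downward; lengths in m; the calibration is good to about 2 mm. A picture is of the moment at which its call begins. There is no depth.
- finish_job(): hands the job in; it is judged then, once.
The state is a dict: "clock": time; "q": joint angles; "qd": joint speeds; "joint_torque": joint torques, N m; "tool_pos": TCP position; "eef_rot": TCP orientation; "contact_force": force on the tool from outside, world axes, zero at the start; "moment": the same for the moment, N m; "opening": opening from 0.0 (shut) to 1.0 (fully open); "finger_force": force on a finger pad.
Only numpy, scipy, OpenCV 4.12 (cv2) and the standard library are available. Lean on these libraries where they do the work, as an engineer would, in place of code of your own. Each camera call takes 0.05 s, during which the arm holds its last target. There are 200 camera calls.

## Task

Press the thumb latch so that the tester case springs open, put every loose refill pan that lies on the counter into a well of its own and press each one down until it sits level and fully home, flush with the deck, while the lid is open. Then snap the lid shut so that the latch holds it, leaving the other products standing where they are.

Things in the scene. Friction and masses are not known exactly. Their poses are not given: they have to be found in the camera images.
- case: The tester case, screwed to the counter: a cream block 144 mm (its x) by 164 mm (its y) and 30 mm high, with a flat deck on top sunk with six square wells, under a clear lid in a rosy frame. Origin: centre of its underside; x points from the latch side to the hinge side, z up. The latch side faces roughly towards the robot (yaw within 0.3 rad).
- well0 (a point): Centre of the floor of a well (at x -40, y -50 mm in the case's frame). All wells: 39 mm square, sides along the case's x and y, 12 mm deep (deck 12 mm above this point). In both walls across x a spring nub stands 2.5 mm in, 9 mm below the deck: a pan just let go stays caught 4 to 6 mm proud, maybe askew; pushed down with 4 to 8 N it goes home and is held lightly. Any pan fits any well.
- well1 (a point): Centre of the floor of a well (at x -40, y 0 mm in the case's frame); like well 0.
- well2 (a point): Centre of the floor of a well (at x -40, y 50 mm in the case's frame); like well 0.
- well3 (a point): Centre of the floor of a well (at x 8, y -50 mm in the case's frame); like well 0.
- well4 (a point): Centre of the floor of a well (at x 8, y 0 mm in the case's frame); like well 0.
- well5 (a point): Centre of the floor of a well (at x 8, y 50 mm in the case's frame); like well 0.
- lid (a joint): Angle of the lid (rad), hinged along the case's y axis at its far rim: 0 fully shut, about 0.01 when held by the latch, 1.85 fully open (leaning 16 degrees back past upright). A spring always pushes it open (0.3 Nm when shut, 0.1 Nm when open); only the latch holds it shut. It opens in about a second. Shutting it means pushing its outer face over from behind and down until the latch snaps over its front lip (about 3 to 8 N at the front edge).
- lid_hinge (a point): Middle of the lid's hinge line, in the case's frame at x 70, y 0, z 30 mm (deck height). The shut lid reaches 142 mm from it towards the latch, is 160 mm wide, and its top is 17 mm above it.
- lid_front (a point): Point on the lid's outer (top) face, on its middle line, 16 mm in from its front edge: a good place to press it shut. It moves with the lid.
- latch (a joint): Angle of the thumb latch (rad): 0 at rest, 0.30 pressed fully down. Past about 0.2 it frees the lid, which springs open. It springs back by itself. Fully down takes about 5 N at the pad.
- latch_pad (a point): Where to press the thumb latch: centre of the ribbed top of its black pad, 30 mm wide (case y), jutting out in front of the case 24 mm above the counter. Press it downwards; it gives about 9 mm. A catch stands 20 mm behind it (towards the hinge) and rises to 52 mm above the counter.
- pan1: A refill pan: plain square aluminium tray of pressed rouge, 36 x 36 mm, 12 mm thick, 40 g. Origin: centre of its underside, z up; sides along its x and y. May be absent (None): four to six of the six pans are there, lying flat on the counter to the left and right of the case.
- pan2: A refill pan like pan1; may be absent (None).
- pan3: A refill pan like pan1; may be absent (None).
- pan4: A refill pan like pan1; may be absent (None).
- pan5: A refill pan like pan1; may be absent (None).
- pan6: A refill pan like pan1; may be absent (None).
- polish: Bystander: amber nail-polish bottle with black cap, 34 mm across, 75 mm high; origin at the centre of its underside. Leave it alone.
- lipstick: Bystander: black lipstick tube standing on end, 26 mm across, 72 mm high; origin at the centre of its underside. Leave it alone.
- creamjar: Bystander: glass cream jar, 54 mm across, 45 mm high; origin at the centre of its underside. Leave it alone.
Mind the look-alikes: they are no part of the job. Leave any blue or orange look-alike of the pan2 alone. Leave any green or white look-alike of the pan1 alone.

How it is judged:
By the outcome, as a careful person would: the job done as asked, in the order asked, and still so for the second after the job is handed in, with the robot touching nothing.
Of pan1, pan2, pan3, pan4, pan5, pan6 only 4 to 6 are there at a start; the rules pass over those that are not, and their reading is None.
At some moment in a run one of pan1, pan2, pan3, pan4, pan5, pan6 may be knocked a few centimetres aside while the robot is not near it.
Once in a run the grip may slacken for a moment while it holds something.
It also fails if it takes over 208 s, if anything falls off the work surface, if the arm or the gripper's body presses on something with over 40 N, if the wrist force passes 120 N, or if a joint passes its speed limit or range.

## Working session

There is one attempt and no reset: what is moved stays moved. The work goes in short steps, Python scripts to look and compute and a tool call to move; the robot and the scene stay as the last step left them, time stands still between calls to the robot, and variables do not carry over. Pictures are saved under pics/ and viewed, at most 14 in all, crops included, and the job is handed in when it is done.

Besides the shell and the picture viewer there is one more tool, called after "Request:" by a JSON object that holds its "api" and its "payload", one argument or row to a line. send_rows: Moves the arm, as the interface text tells. Its arguments: {"type":"object","properties":{"motion":{"type":"array"},"grip_force":{"type":"number"}},"required":["motion"]}

```bash
mkdir -p pics
cat > h.py <<'E'
from plant import *
import numpy as np, cv2
from scipy.spatial.transform import Rotation as R
def cam(s):
    f=s["img"].shape[0]/2/np.tan(np.radians(s["vertical_fov"])/2)
    return np.array([[f,0,s["cx"]],[0,f,s["cy"]],[0,0,1]]),np.array(s["D"],float),np.array(s["extrinsics"])
def p2w(s,uv,z):
    K,D,T=cam(s); u=cv2.undistortPoints(np.array(uv,float).reshape(-1,1,2),K,D).reshape(-1,2)
    d=np.c_[u[:,0],-u[:,1],-np.ones(len(u))]@T[:3,:3].T; o=T[:3,3]
    return o+d*((z-o[2])/d[:,2])[:,None]
def w2p(s,P):
    K,D,T=cam(s); P=np.array(P,float).reshape(-1,3); c=(P-T[:3,3])@T[:3,:3]*[1,-1,-1]
    return cv2.projectPoints(c,np.zeros(3),np.zeros(3),K,D)[0].reshape(-1,2)
def save(s,n,k=1): cv2.imwrite(f"pics/{n}.png",cv2.resize(s["img"][:,:,::-1],None,fx=k,fy=k,interpolation=cv2.INTER_CUBIC))
def st():
    s=get_state(); print(round(s["clock"],2),np.round(s["tool_pos"],4),"F",np.round(s["contact_force"],1),"op",round(s["opening"],3),"ff",s["finger_force"]); print(np.round(R.from_quat(s["eef_rot"]).as_matrix(),3).tolist()); return s
E
python3 - <<'E'
from h import *
st()
for n in("top","scene"):
    s=snapshot(n); save(s,n+"0",1.5); print(s["vertical_fov"],np.round(s["extrinsics"],3).tolist(),s["D"])
    np.save(n+".npy",s,allow_pickle=True)
E
```

```text
0.0 [ 0.1748 -0.5994  0.2489] F [ 0.3 -0.1  0.2] op 0.997 ff 0.0
[[0.96, 0.28, -0.001], [0.28, -0.96, 0.002], [-0.0, -0.002, -1.0]]
53.79242799632331 [[-0.0, 0.995, -0.103, 0.423], [-1.0, 0.003, 0.03, 0.05], [0.03, 0.103, 0.994, 1.032], [0.0, 0.0, 0.0, 1.0]] [0.01891697 0.         0.         0.         0.        ]
42.675999497909324 [[-0.864, -0.348, 0.364, 1.039], [0.503, -0.576, 0.645, 0.952], [-0.014, 0.74, 0.672, 1.019], [0.0, 0.0, 0.0, 1.0]] [-0.052642  0.        0.        0.        0.      ]
```

View pics/top0.png

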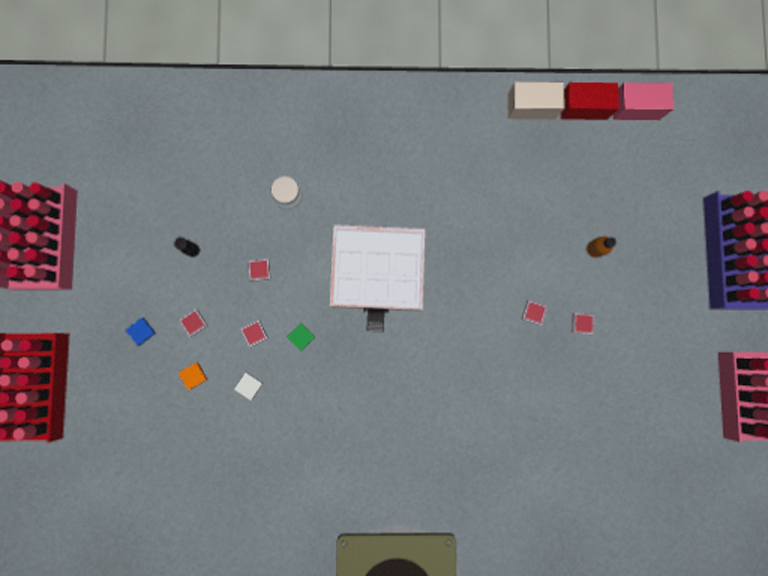

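View pics/scene0.png

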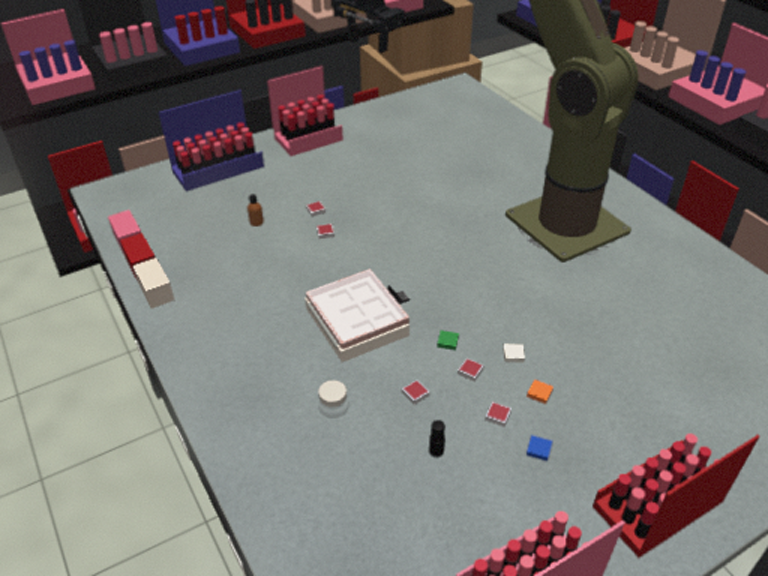

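The top view shows five red pans: left at about (259,269), (193,322) and (253,333), right at (535,312) and (584,323) in the 1.5x picture. The shut case is at about (377,268) with the latch pad at (376,320). The blue, orange, green and white squares are the decoys.

```bash
cat > det.py <<'E'
from h import *
def pans(s,z=0.012,amin=40):
    im=s["img"].astype(int); r,g,b=im[...,0],im[...,1],im[...,2]
    m=((r>120)&(r-g>60)&(r-b>40)&(r-b<140)).astype(np.uint8)
    out=[]
    for c in cv2.findContours(m,cv2.RETR_EXTERNAL,cv2.CHAIN_APPROX_NONE)[0]:
        if cv2.contourArea(c)<amin: continue
        w=p2w(s,c[:,0,:],z)[:,:2]
        (cx,cy),(a,bb),t=cv2.minAreaRect((w*1000).astype(np.float32))
        px=c[:,0,:].mean(0)
        if max(a,bb)<60 and min(a,bb)>15: out.append((cx,cy,a,bb,(t+45)%90-45,px))
    return out
if __name__=="__main__":
    s=np.load("top.npy",allow_pickle=True).item()
    for p in pans(s): print(np.round(p[:5],1),p[5].round())
    im=s["img"].astype(int); m=((im.min(2)>185)).astype(np.uint8); m[:, :200]=0; m[:,300:]=0; m[:140]=0; m[220:]=0
    c=max(cv2.findContours(m,0,1)[0],key=cv2.contourArea)
    w=p2w(s,c[:,0,:],0.047)[:,:2]*1000; print(cv2.minAreaRect(w.astype(np.float32)))
    cr=np.array([[334,226],[425,230],[422,310],[331,306]])/1.5
    print(p2w(s,cr,.047).round(4), p2w(s,[[376/1.5,320/1.5]],.024))
E
python3 det.py
```

```text
[451.2 252.   28.9  29.3  27.5] [169. 222.]
[ 469.5 -342.6   27.3   27.8   -2.1] [389. 215.]
[469.7 360.   29.9  28.8  34.7] [128. 215.]
[ 489.1 -254.3   29.5   27.8  -18.4] [356. 208.]
[565.7 245.5  29.5  29.5   7.4] [172. 179.]
[592.5 647.8  19.4  18.    3.4] [ 20. 169.]
[591.3 675.9  21.5  17.9   3.7] [  8. 169.]
((566.3395385742188, 31.6917724609375), (159.05445861816406, 137.94296264648438), 88.11005401611328)
[[ 0.6373  0.1078  0.047 ]
 [ 0.6311 -0.0528  0.047 ]
 [ 0.4894 -0.0464  0.047 ]
 [ 0.4961  0.1118  0.047 ]] [[0.47309207 0.03330721 0.024     ]]
```

Request:
{"api": "send_rows", "payload": {
  "motion": [
    {"x": 3.1, "y": -3.5, "jaw": 0},
    {"x": 3.1, "y": -3.5},
    {"x": 3.1, "y": -3.5},
    {"x": 3.1, "y": -3.5},
    {"x": 3.1, "y": -3.5}
  ],
  "grip_force": 20
}}

```text
schema error: expected keys x, y, z, rx, ry, rz, jaw
```

Request:
{"api": "send_rows", "payload": {
  "motion": [
    {"x": 3.1, "y": -3.5},
    {"x": 3.1, "y": -3.5},
    {"x": 3.1, "y": -3.5},
    {"x": 3.1, "y": -3.5},
    {"x": 3.1, "y": -3.5}
  ]
}}

```text
schema error: expected keys x, y, z, rx, ry, rz, jaw
```

Request:
{"api": "send_rows", "payload": {
  "motion": [
    {"x": 3.1, "y": -3.5},
    {"x": 3.1, "y": -3.5},
    {"x": 3.1, "y": -3.5},
    {"x": 3.1, "y": -3.5},
    {"x": 3.1, "y": -3.5}
  ]
}}

```text
schema error: expected keys x, y, z, rx, ry, rz, jaw
```

Request:
{"api": "send_rows", "payload": {
  "motion": [
    {"rz": 0.11},
    {"rz": 0.11},
    {"rz": 0.1},
    {},
    {}
  ]
}}

```text
schema error: expected keys x, y, z, rx, ry, rz, jaw
```

Run:
```python
from h import *
st(); s=snapshot("wrist"); save(s,"w1",1.5); np.save("w1.npy",s); print(s["vertical_fov"],np.round(s["extrinsics"],3).tolist())
```

```text
0.1 [ 0.1748 -0.5995  0.249 ] F [-0.5  0.6 -0.3] op 1.005 ff 0.0
[[0.96, 0.28, -0.001], [0.28, -0.96, 0.002], [-0.0, -0.002, -1.0]]
65.11261477235625 [[0.279, 0.925, 0.257, 0.241], [-0.96, 0.27, 0.073, -0.579], [-0.002, -0.267, 0.964, 0.384], [0.0, 0.0, 0.0, 1.0]]
```

View pics/w1.png

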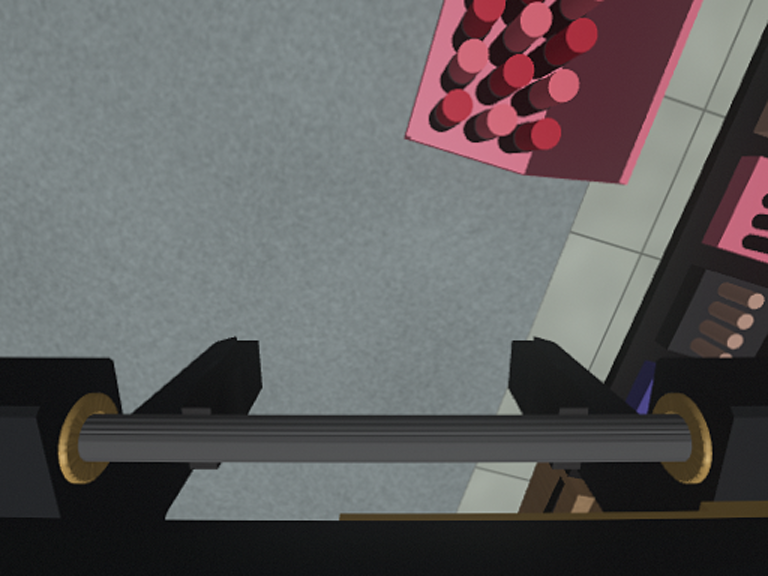

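The wrist view shows only counter and a display rack, because the moves were refused: every row needs all seven keys.

Request:
{"api": "send_rows", "payload": {
  "motion": [
    {"x": 3.1, "y": -3.5, "z": 0, "rx": 0, "ry": 0, "rz": 0, "jaw": 0},
    {"x": 3.1, "y": -3.5, "z": 0, "rx": 0, "ry": 0, "rz": 0, "jaw": 0},
    {"x": 3.1, "y": -3.5, "z": 0, "rx": 0, "ry": 0, "rz": 0, "jaw": 0},
    {"x": 3.1, "y": -3.5, "z": 0, "rx": 0, "ry": 0, "rz": 0, "jaw": 0},
    {"x": 3.1, "y": -3.5, "z": 0, "rx": 0, "ry": 0, "rz": 0, "jaw": 0}
  ],
  "grip_force": 20
}}

```text
clock: 0.65
tool_pos: [0.2753, -0.3868, 0.2497]
eef_rot: [0.99, 0.141, 0.0, -0.0]
contact_force: [0.8, 0.0, 0.5]
opening: 0.572
finger_force: 0.0
```

Request:
{"api": "send_rows", "payload": {
  "motion": [
    {"x": 3.1, "y": -3.5, "z": 0, "rx": 0, "ry": 0, "rz": 0, "jaw": 0},
    {"x": 3.1, "y": -3.5, "z": 0, "rx": 0, "ry": 0, "rz": 0, "jaw": 0},
    {"x": 3.1, "y": -3.5, "z": 0, "rx": 0, "ry": 0, "rz": 0, "jaw": 0},
    {"x": 3.1, "y": -3.5, "z": 0, "rx": 0, "ry": 0, "rz": 0, "jaw": 0},
    {"x": 3.1, "y": -3.5, "z": 0, "rx": 0, "ry": 0, "rz": 0, "jaw": 0}
  ]
}}

```text
clock: 1.15
tool_pos: [0.3751, -0.1755, 0.2498]
eef_rot: [0.99, 0.141, 0.0, 0.0]
contact_force: [0.6, -0.1, 0.2]
opening: 0.118
finger_force: 0.0
```

Request:
{"api": "send_rows", "payload": {
  "motion": [
    {"x": 3.1, "y": -3.5, "z": 0, "rx": 0, "ry": 0, "rz": 0, "jaw": 0},
    {"x": 3.1, "y": -3.5, "z": 0, "rx": 0, "ry": 0, "rz": 0, "jaw": 0},
    {"x": 3.1, "y": -3.5, "z": 0, "rx": 0, "ry": 0, "rz": 0, "jaw": 0},
    {"x": 3.1, "y": -3.5, "z": 0, "rx": 0, "ry": 0, "rz": 0, "jaw": 0},
    {"x": 3.1, "y": -3.5, "z": 0, "rx": 0, "ry": 0, "rz": 0, "jaw": 0}
  ]
}}

```text
clock: 1.65
tool_pos: [0.4749, 0.0361, 0.2497]
eef_rot: [0.99, 0.142, -0.0, 0.0]
contact_force: [0.6, -0.4, 0.5]
opening: 0.009
finger_force: 0.0
```

Request:
{"api": "send_rows", "payload": {
  "motion": [
    {"x": 0, "y": 0, "z": 0, "rx": 0, "ry": 0, "rz": 0.11, "jaw": 0},
    {"x": 0, "y": 0, "z": 0, "rx": 0, "ry": 0, "rz": 0.11, "jaw": 0},
    {"x": 0, "y": 0, "z": 0, "rx": 0, "ry": 0, "rz": 0.1, "jaw": 0},
    {"x": 0, "y": 0, "z": 0, "rx": 0, "ry": 0, "rz": 0, "jaw": 0},
    {"x": 0, "y": 0, "z": 0, "rx": 0, "ry": 0, "rz": 0, "jaw": 0}
  ]
}}

```text
clock: 2.15
tool_pos: [0.4743, 0.0342, 0.2496]
eef_rot: [1.0, -0.017, -0.0, 0.0]
contact_force: [0.2, -0.2, 0.6]
opening: 0.007
finger_force: 0.0
```

Run:
```python
from h import *
st(); s=snapshot("wrist"); save(s,"w2",1.5); np.save("w2.npy",s); print(np.round(s["extrinsics"],3).tolist())
print(w2p(s,[[.473,.033,.024],[.4894,-.0464,.047],[.4961,.1118,.047]])*1.5)
```

```text
2.15 [0.4743 0.0342 0.2496] F [ 0.2 -0.2  0.6] op 0.007 ff 0.0
[[0.999, -0.034, -0.0], [-0.034, -0.999, -0.0], [-0.0, 0.0, -1.0]]
[[-0.034, 0.963, 0.267, 0.543], [-0.999, -0.033, -0.009, 0.033], [-0.0, -0.267, 0.964, 0.385], [0.0, 0.0, 0.0, 1.0]]
[[387.48059429 251.20587388]
 [492.33379085 232.05199607]
 [281.992651   230.39898329]]
```

View pics/w2.png

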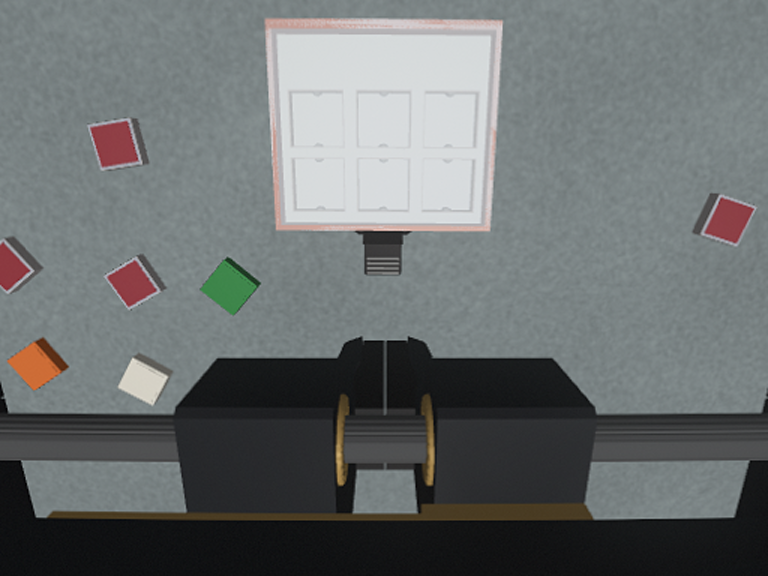

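The wrist view shows the case square on. The ribbed pad is at about (383,266), the lid's front corners are at (276,231) and (491,231), and the wells are visible. Next I'll measure the case pose and the pans.

Run:
```python
from h import *
from det import pans
s=np.load("w2.npy",allow_pickle=True).item()
print(p2w(s,np.array([[383,266]])/1.5,.024).round(4))
print(p2w(s,np.array([[265,19],[503,21],[491,231],[276,231]])/1.5,.047).round(4))
# well centres (deck corners)
for w in ([292,157,343,211],[358,157,409,211],[423,157,475,211],[290,91,343,149],[357,91,410,149],[423,91,477,149]):
    a=np.array(w)/1.5; print(p2w(s,[[(a[0]+a[2])/2,(a[1]+a[3])/2]],.030).round(4))
for p in pans(s): print(np.round(p[:5],1),p[5].round())
```

```text
[[0.4608 0.0371 0.024 ]]
[[ 0.639   0.1101  0.047 ]
 [ 0.6323 -0.0499  0.047 ]
 [ 0.4902 -0.0454  0.047 ]
 [ 0.4958  0.1164  0.047 ]]
[[0.5285 0.0851 0.03  ]]
[[0.5267 0.0343 0.03  ]]
[[ 0.525 -0.016  0.03 ]]
[[0.575  0.0825 0.03  ]]
[[0.5732 0.0327 0.03  ]]
[[ 0.5715 -0.0166  0.03  ]]
[450.4 254.7  30.6  30.5  26.6] [ 88. 189.]
[468.7 363.   30.1  29.6  36.3] [  6. 178.]
[ 487.8 -252.1   29.9   30.1  -18.8] [486. 146.]
[565.4 247.9  30.2  30.1   6.5] [76. 96.]
```

Request:
{"api": "send_rows", "payload": {
  "motion": [
    {"x": -0.65, "y": -0.1, "z": 3.8, "rx": 0, "ry": 0, "rz": 0, "jaw": 0},
    {"x": -0.65, "y": -0.1, "z": 3.8, "rx": 0, "ry": 0, "rz": 0, "jaw": 0},
    {"x": 0, "y": 0, "z": 3.8, "rx": 0, "ry": 0, "rz": 0, "jaw": 0},
    {"x": 0, "y": 0, "z": 3.8, "rx": 0, "ry": 0, "rz": 0, "jaw": 0},
    {"x": 0, "y": 0, "z": 3.8, "rx": 0, "ry": 0, "rz": 0, "jaw": 0}
  ]
}}

```text
clock: 2.7
tool_pos: [0.4619, 0.0367, 0.0584]
eef_rot: [1.0, -0.017, 0.001, -0.0]
contact_force: [0.2, 0.1, 0.3]
opening: 0.008
finger_force: 0.0
```

Request:
{"api": "send_rows", "payload": {
  "motion": [
    {"x": 0, "y": 0, "z": 1.0, "rx": 0, "ry": 0, "rz": 0, "jaw": 0},
    {"x": 0, "y": 0, "z": 1.0, "rx": 0, "ry": 0, "rz": 0, "jaw": 0},
    {"x": 0, "y": 0, "z": 0.6, "rx": 0, "ry": 0, "rz": 0, "jaw": 0},
    {"x": 0, "y": 0, "z": 0.4, "rx": 0, "ry": 0, "rz": 0, "jaw": 0},
    {"x": 0, "y": 0, "z": 0.3, "rx": 0, "ry": 0, "rz": 0, "jaw": 0}
  ]
}}

```text
clock: 3.2
tool_pos: [0.4607, 0.0367, 0.0286]
eef_rot: [1.0, -0.018, -0.003, 0.0]
contact_force: [-5.8, 0.9, 6.7]
opening: 0.004
finger_force: 4.0
```

Request:
{"api": "send_rows", "payload": {
  "motion": [
    {"x": 0, "y": 0, "z": 0.2, "rx": 0, "ry": 0, "rz": 0, "jaw": 0},
    {"x": 0, "y": 0, "z": 0.1, "rx": 0, "ry": 0, "rz": 0, "jaw": 0},
    {"x": 0, "y": 0, "z": 0, "rx": 0, "ry": 0, "rz": 0, "jaw": 0},
    {"x": 0, "y": 0, "z": 0, "rx": 0, "ry": 0, "rz": 0, "jaw": 0},
    {"x": 0, "y": 0, "z": 0, "rx": 0, "ry": 0, "rz": 0, "jaw": 0}
  ]
}}

```text
clock: 3.7
tool_pos: [0.4605, 0.0366, 0.0275]
eef_rot: [1.0, -0.018, -0.004, 0.001]
contact_force: [-7.2, 0.9, 18.3]
opening: 0.006
finger_force: 10.0
```

Request:
{"api": "send_rows", "payload": {
  "motion": [
    {"x": -1.0, "y": 0, "z": -0.2, "rx": 0, "ry": 0, "rz": 0, "jaw": 0},
    {"x": -2, "y": 0, "z": -0.5, "rx": 0, "ry": 0, "rz": 0, "jaw": 0},
    {"x": -2.5, "y": 0, "z": -2, "rx": 0, "ry": 0, "rz": 0, "jaw": 0},
    {"x": 0, "y": 0, "z": -4, "rx": 0, "ry": 0, "rz": 0, "jaw": 7.5},
    {"x": 0, "y": 0, "z": -4, "rx": 0, "ry": 0, "rz": 0, "jaw": 7.5}
  ]
}}

```text
clock: 4.2
tool_pos: [0.4315, 0.0387, 0.1336]
eef_rot: [1.0, -0.017, -0.008, 0.002]
contact_force: [1.6, -0.1, -0.4]
opening: 0.158
finger_force: 0.0
```

Request:
{"api": "send_rows", "payload": {
  "motion": [
    {"x": 0, "y": -4.0, "z": -3, "rx": 0, "ry": 0, "rz": 0, "jaw": 7.5},
    {"x": 0, "y": -4.5, "z": -1, "rx": 0, "ry": 0, "rz": 0, "jaw": 7.5},
    {"x": 0, "y": -4.5, "z": 0, "rx": 0, "ry": 0, "rz": 0, "jaw": 7.5},
    {"x": 0, "y": -4.5, "z": 0, "rx": 0, "ry": 0, "rz": 0, "jaw": 7.5},
    {"x": 0, "y": -3, "z": 0, "rx": 0, "ry": 0, "rz": 0, "jaw": 7.5}
  ]
}}

```text
clock: 4.7
tool_pos: [0.4404, 0.248, 0.1729]
eef_rot: [1.0, -0.017, -0.006, -0.001]
contact_force: [0.2, 0.5, 0.4]
opening: 0.615
finger_force: 0.0
```

Run:
```python
from h import *
from det import pans
st(); s=snapshot("scene"); save(s,"sc1",1.2)
for n in("wrist","top"):
    s=snapshot(n)
    for p in pans(s): print(n,np.round(p[:5],1),p[5].round())
```

```text
4.7 [0.4404 0.248  0.1729] F [0.2 0.5 0.4] op 0.615 ff 0.0
[[0.999, -0.034, -0.012], [-0.034, -0.999, 0.002], [-0.013, -0.002, -1.0]]
wrist [450.2 254.   30.5  30.2  26.8] [258. 166.]
wrist [469.2 362.5  30.6  30.6  34.5] [149. 151.]
wrist [565.3 247.3  30.5  30.3   6.3] [262.  41.]
top [ 3.962e+02  6.553e+02  5.940e+01  2.580e+01 -3.000e-01] [ 12. 244.]
top [ 468.6 -342.6   27.3   30.    -2.1] [389. 215.]
top [ 488.9 -253.6   30.    29.1  -19.9] [356. 208.]
top [565.7 245.4  29.5  29.8   7.5] [172. 179.]
top [5.926e+02 6.465e+02 1.880e+01 2.120e+01 4.000e-01] [ 19. 169.]
top [591.1 675.9  21.8  17.9   3.6] [  8. 169.]
top [6.223e+02 6.457e+02 1.890e+01 2.090e+01 4.000e-01] [ 21. 158.]
top [651.2 676.5  21.3  18.2 -44.4] [ 10. 147.]
top [6.822e+02 6.466e+02 1.920e+01 2.100e+01 6.000e-01] [ 22. 136.]
```

View pics/sc1.png

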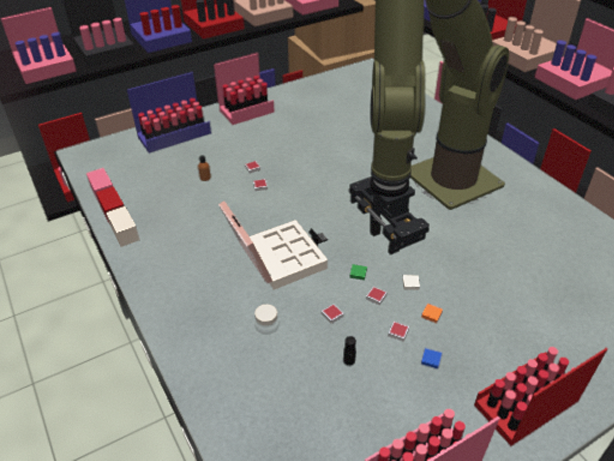

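The scene view shows the lid standing open (hinge at about (265,265) in this picture), the bystanders untouched and three pans left and two right as before. I'll start with the pan at (450,254).

```bash
cat >> h.py <<'E'
CY=-0.036; CC=np.array([.5655,.033])
WELL={i:(x,y) for i,(x,y) in enumerate([(-40,-50),(-40,0),(-40,50),(8,-50),(8,0),(8,50)])}
def well(i):
    c,s=np.cos(CY),np.sin(CY); x,y=np.array(WELL[i])/1000; return CC+[c*x-s*y,s*x+c*y]
def plan(xyz,yaw=None,s=None):
    s=s or get_state(); A=R.from_quat(s["eef_rot"])
    if yaw is None: yaw=np.arctan2(A.as_matrix()[1,0],A.as_matrix()[0,0])
    B=R.from_euler("z",yaw)*R.from_euler("x",np.pi)
    print("rot(tool)",np.round((A.inv()*B).as_rotvec(),3),"then shift cm",np.round(B.inv().apply(np.array(xyz)-s["tool_pos"])*100,2))
E
python3 - <<'E'
from h import *
plan([.4502,.2542,.10],np.radians(26.7))
E
```

```text
rot(tool) [-0.003  0.013 -0.499] then shift cm [ 1.26 -0.23  7.24]
```

Request:
{"api": "send_rows", "payload": {
  "motion": [
    {"x": 0, "y": 0, "z": 0, "rx": 0, "ry": 0, "rz": -0.125, "jaw": 5.6},
    {"x": 0, "y": 0, "z": 0, "rx": 0, "ry": 0, "rz": -0.125, "jaw": 5.6},
    {"x": 0, "y": 0, "z": 0, "rx": 0, "ry": 0, "rz": -0.125, "jaw": 5.6},
    {"x": 0, "y": 0, "z": 0, "rx": 0, "ry": 0, "rz": -0.125, "jaw": 5.6},
    {"x": 1.2, "y": -0.2, "z": 3.5, "rx": 0, "ry": 0, "rz": 0, "jaw": 5.6}
  ]
}}

```text
clock: 5.35
tool_pos: [0.451, 0.2493, 0.139]
eef_rot: [0.973, 0.229, -0.005, -0.001]
contact_force: [1.1, 0.1, -0.3]
opening: 0.637
finger_force: 0.0
```

Request:
{"api": "send_rows", "payload": {
  "motion": [
    {"x": 0, "y": 0, "z": 3.7, "rx": 0, "ry": 0, "rz": 0, "jaw": 5.6},
    {"x": 0, "y": 0, "z": 0, "rx": 0, "ry": 0, "rz": 0, "jaw": 5.6},
    {"x": 0, "y": 0, "z": 0, "rx": 0, "ry": 0, "rz": 0, "jaw": 5.6},
    {"x": 0, "y": 0, "z": 0, "rx": 0, "ry": 0, "rz": 0, "jaw": 5.6},
    {"x": 0, "y": 0, "z": 0, "rx": 0, "ry": 0, "rz": 0, "jaw": 5.6}
  ]
}}

```text
clock: 5.85
tool_pos: [0.449, 0.251, 0.1007]
eef_rot: [0.973, 0.229, -0.007, -0.001]
contact_force: [0.9, 0.7, 0.5]
opening: 0.636
finger_force: 0.0
```

```bash
cat > look.py <<'E'
from det import *
import sys
def near(n="wrist",save_as=None,z=.012,R0=.06):
    g=st(); s=snapshot(n)
    if save_as: save(s,save_as,1.5)
    for p in pans(s,z):
        if np.hypot(p[0]/1000-g["tool_pos"][0],p[1]/1000-g["tool_pos"][1])<R0:
            print("pan",np.round(p[:5],1),p[5].round()); return p,s
    print("none near"); return None,s
if __name__=="__main__":
    p,s=near(save_as=sys.argv[1] if len(sys.argv)>1 else None)
    if p: 
        A=R.from_quat(get_state()["eef_rot"]).as_matrix(); y0=np.degrees(np.arctan2(A[1,0],A[0,0]))
        y=y0+((p[4]-y0+45)%90-45)
        plan([p[0]/1000,p[1]/1000,.0165],np.radians(y))
E
python3 look.py w3
```

```text
5.85 [0.449  0.251  0.1007] F [0.9 0.7 0.5] op 0.636 ff 0.0
[[0.895, 0.447, -0.014], [0.447, -0.895, -0.001], [-0.013, -0.006, -1.0]]
pan [450.  253.9  30.   30.5  26.6] [256. 195.]
rot(tool) [-0.006  0.013 -0.001] then shift cm [ 0.24 -0.21  8.4 ]
```

View pics/w3.png

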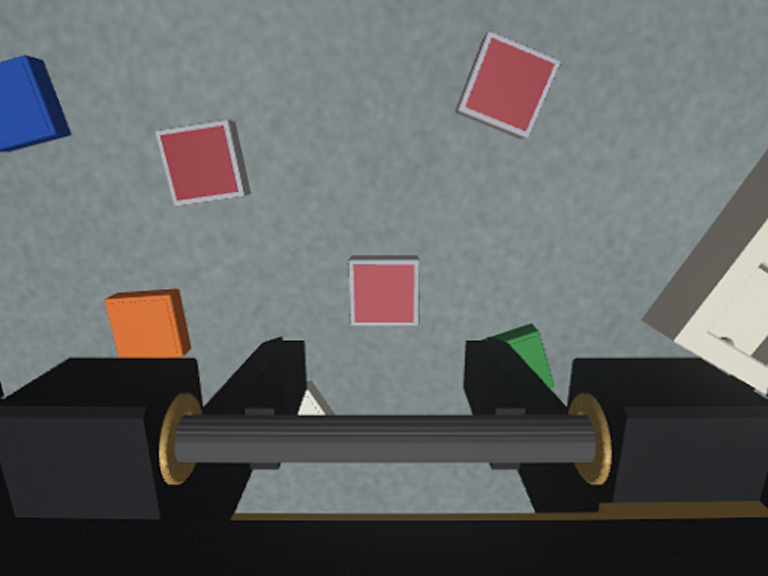

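The view shows the pan at (384,290), square between the open fingers, with the decoys clear of them. Grasping now.

Request:
{"api": "send_rows", "payload": {
  "motion": [
    {"x": 0, "y": 0, "z": 0, "rx": -0.006, "ry": 0.013, "rz": 0, "jaw": 5.6},
    {"x": 0.24, "y": -0.2, "z": 3, "rx": 0, "ry": 0, "rz": 0, "jaw": 5.6},
    {"x": 0, "y": 0, "z": 3, "rx": 0, "ry": 0, "rz": 0, "jaw": 5.6},
    {"x": 0, "y": 0, "z": 2.4, "rx": 0, "ry": 0, "rz": 0, "jaw": 5.6},
    {"x": 0, "y": 0, "z": 0, "rx": 0, "ry": 0, "rz": 0, "jaw": 5.6}
  ]
}}

```text
clock: 6.4
tool_pos: [0.4483, 0.2534, 0.0135]
eef_rot: [0.973, 0.23, -0.002, 0.001]
contact_force: [-0.6, -0.2, 0.4]
opening: 0.636
finger_force: 0.0
```

Request:
{"api": "send_rows", "payload": {
  "motion": [
    {"x": 0, "y": 0, "z": 0, "rx": 0, "ry": 0, "rz": 0, "jaw": 3},
    {"x": 0, "y": 0, "z": 0, "rx": 0, "ry": 0, "rz": 0, "jaw": 3},
    {"x": 0, "y": 0, "z": 0, "rx": 0, "ry": 0, "rz": 0, "jaw": 3},
    {"x": 0, "y": 0, "z": 0, "rx": 0, "ry": 0, "rz": 0, "jaw": 3},
    {"x": 0, "y": 0, "z": 0, "rx": 0, "ry": 0, "rz": 0, "jaw": 3}
  ],
  "grip_force": 25
}}

```text
clock: 6.9
tool_pos: [0.4496, 0.2538, 0.0162]
eef_rot: [0.973, 0.23, -0.001, 0.0]
contact_force: [-0.1, 0.3, 7.8]
opening: 0.405
finger_force: 25.0
```

Request:
{"api": "send_rows", "payload": {
  "motion": [
    {"x": 0, "y": 0, "z": -2, "rx": 0, "ry": 0, "rz": 0, "jaw": 3},
    {"x": 0, "y": 0, "z": -3, "rx": 0, "ry": 0, "rz": 0, "jaw": 3},
    {"x": 0, "y": 0, "z": -3, "rx": 0, "ry": 0, "rz": 0, "jaw": 3},
    {"x": 0, "y": 0, "z": -0.4, "rx": 0, "ry": 0, "rz": 0, "jaw": 3},
    {"x": 0, "y": 0, "z": 0, "rx": 0, "ry": 0, "rz": 0, "jaw": 3}
  ]
}}

```text
clock: 7.4
tool_pos: [0.4499, 0.2536, 0.0998]
eef_rot: [0.973, 0.229, -0.0, 0.0]
contact_force: [-1.0, -0.6, -0.6]
opening: 0.404
finger_force: 25.0
```

Run:
```python
from look import *
g=st(); s=snapshot("wrist"); save(s,"w4"); np.save("w4.npy",s)
z=g["tool_pos"][2]-.0045
for p in pans(s,z): print(np.round(p[:5],1),p[5].round())
plan([*well(2),.09],CY)
```

```text
7.4 [0.4499 0.2536 0.0998] F [-1.  -0.6 -0.6] op 0.404 ff 24.999803602695465
[[0.895, 0.446, -0.001], [0.446, -0.895, -0.0], [-0.001, -0.0, -1.0]]
[449.9 254.9  30.2  30.9  26.5] [256. 247.]
[484.9 333.7  19.2  19.2  34.3] [135. 113.]
[545.1 261.4  19.2  19.4   6.4] [341.  61.]
rot(tool) [0.001 0.003 0.499] then shift cm [ 8.4  16.6   0.89]
```

Request:
{"api": "send_rows", "payload": {
  "motion": [
    {"x": 0, "y": 0, "z": 0, "rx": 0, "ry": 0, "rz": 0.125, "jaw": 3},
    {"x": 0, "y": 0, "z": 0, "rx": 0, "ry": 0, "rz": 0.125, "jaw": 3},
    {"x": 0, "y": 0, "z": 0, "rx": 0, "ry": 0, "rz": 0.125, "jaw": 3},
    {"x": 0, "y": 0, "z": 0, "rx": 0, "ry": 0, "rz": 0.124, "jaw": 3},
    {"x": 1.6, "y": 3.3, "z": 0, "rx": 0, "ry": 0, "rz": 0, "jaw": 3}
  ]
}}

```text
clock: 7.95
tool_pos: [0.4614, 0.2268, 0.0979]
eef_rot: [1.0, -0.013, -0.002, -0.001]
contact_force: [0.8, 0.3, -0.5]
opening: 0.4
finger_force: 25.0
```

Request:
{"api": "send_rows", "payload": {
  "motion": [
    {"x": 1.7, "y": 3.3, "z": 0, "rx": 0, "ry": 0, "rz": 0, "jaw": 3},
    {"x": 1.7, "y": 3.3, "z": 0, "rx": 0, "ry": 0, "rz": 0, "jaw": 3},
    {"x": 1.7, "y": 3.3, "z": 0, "rx": 0, "ry": 0, "rz": 0, "jaw": 3},
    {"x": 1.7, "y": 3.3, "z": 2.5, "rx": 0, "ry": 0, "rz": 0, "jaw": 3},
    {"x": 0, "y": 0.1, "z": 0, "rx": 0, "ry": 0, "rz": 0, "jaw": 3}
  ]
}}

```text
clock: 8.45
tool_pos: [0.5271, 0.0769, 0.0704]
eef_rot: [1.0, -0.022, -0.004, 0.004]
contact_force: [-0.2, -0.9, -0.5]
opening: 0.401
finger_force: 25.0
```

Run:
```python
from look import *
g=st(); s=snapshot("wrist"); save(s,"w5",1.5); np.save("w5.npy",s)
z=g["tool_pos"][2]-.0045
for p in pans(s,z): print(np.round(p[:5],1),p[5].round())
plan([*well(2),.0425],CY)
```

```text
8.45 [0.5271 0.0769 0.0704] F [-0.2 -0.9 -0.5] op 0.401 ff 24.99935120344162
[[0.999, -0.044, -0.007], [-0.045, -0.999, -0.009], [-0.007, 0.009, -1.0]]
[527.   78.   30.6  30.3  -2.8] [256. 247.]
rot(tool) [ 0.006  0.007 -0.005] then shift cm [ 0.08 -0.4   2.89]
```

View pics/w5.png

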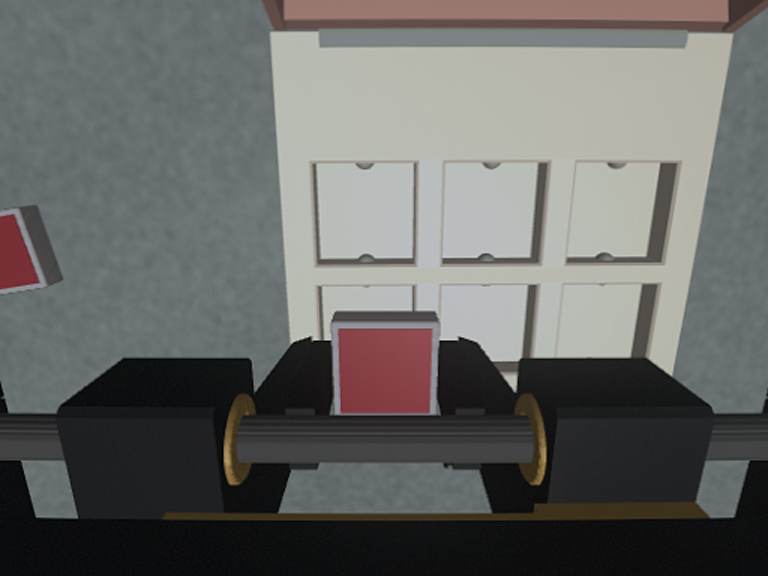

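The held pan is centred at about (385,370), slightly left-forward of well 2's place. The wells are clear, with well 5 spanning (312–417, 161–266). I'll measure the well corners in this picture.

Run:
```python
from h import *
s=np.load("w5.npy",allow_pickle=True).item()
# corners at deck
px=np.array([[311,161],[417,161],[417,266],[315,266],[443,161],[550,161],[547,266],[441,266],[574,161],[681,161],[673,266],[570,266]])/1.5
P=p2w(s,px,.030)[:,:2]
L=[]
for i in(5,4,3):
    x,y=np.array(WELL[i])/1000
    L+=[(x+.0195,y+.0195),(x+.0195,y-.0195),(x-.0195,y-.0195),(x-.0195,y+.0195)]
L=np.array(L)
# rigid fit
a,b=L-L.mean(0),P-P.mean(0); U,_,V=np.linalg.svd(a.T@b); Rm=V.T@U.T; t=P.mean(0)-Rm@L.mean(0)
print("yaw",np.arctan2(Rm[1,0],Rm[0,0]),"centre",t, "res mm",np.round((P-L@Rm.T-t)*1000,1).tolist())
st()
```

```text
yaw -0.03762146769550408 centre [0.56561722 0.03269998] res mm [[1.3, 1.0], [0.9, 0.3], [-0.5, -0.2], [-0.1, 1.5], [0.9, 1.5], [0.7, 0.1], [-1.1, -2.4], [-0.6, 1.2], [0.7, 1.9], [0.5, -0.3], [-1.6, -3.9], [-1.1, -0.7]]
8.5 [0.5264 0.0804 0.0714] F [ 1.   1.  -1.2] op 0.406 ff 24.999912679195404
[[0.999, -0.041, -0.007], [-0.041, -0.999, -0.006], [-0.007, 0.006, -1.0]]
```

```bash
sed -i 's/^CY=.*/CY=-0.037; CC=np.array([.5656,.0315])/' h.py
python3 - <<'E'
from h import *
plan([*well(2),.047],CY)
E
```

```text
rot(tool) [ 0.006  0.007 -0.004] then shift cm [ 0.1  -0.26  2.44]
```

Request:
{"api": "send_rows", "payload": {
  "motion": [
    {"x": 0, "y": 0, "z": 0, "rx": 0.006, "ry": 0.007, "rz": 0, "jaw": 3},
    {"x": 0, "y": 0, "z": 0, "rx": 0, "ry": 0, "rz": 0, "jaw": 3},
    {"x": 0, "y": 0, "z": 1.5, "rx": 0, "ry": 0, "rz": 0, "jaw": 3},
    {"x": 0, "y": 0, "z": 0, "rx": 0, "ry": 0, "rz": 0, "jaw": 3},
    {"x": 0, "y": 0, "z": 0, "rx": 0, "ry": 0, "rz": 0, "jaw": 3}
  ]
}}

```text
clock: 9.0
tool_pos: [0.527, 0.0859, 0.0593]
eef_rot: [1.0, -0.017, 0.002, -0.002]
contact_force: [0.2, 0.8, -0.3]
opening: 0.401
finger_force: 25.0
```

Run:
```python
from h import *
st();plan([*well(2),.047],CY)
```

```text
9.0 [0.527  0.0859 0.0593] F [ 0.2  0.8 -0.3] op 0.401 ff 24.999876022338867
[[0.999, -0.033, 0.004], [-0.033, -0.999, 0.005], [0.004, -0.005, -1.0]]
rot(tool) [-0.005 -0.004  0.004] then shift cm [0.06 0.3  1.23]
```

Request:
{"api": "send_rows", "payload": {
  "motion": [
    {"x": 0.05, "y": 0.3, "z": 0, "rx": -0.005, "ry": -0.004, "rz": 0.003, "jaw": 3},
    {"x": 0, "y": 0, "z": 0, "rx": 0, "ry": 0, "rz": 0, "jaw": 3},
    {"x": 0, "y": 0, "z": 0.6, "rx": 0, "ry": 0, "rz": 0, "jaw": 3},
    {"x": 0, "y": 0, "z": 0.6, "rx": 0, "ry": 0, "rz": 0, "jaw": 3},
    {"x": 0, "y": 0, "z": 0, "rx": 0, "ry": 0, "rz": 0, "jaw": 3}
  ]
}}

```text
clock: 9.5
tool_pos: [0.5278, 0.0818, 0.0464]
eef_rot: [1.0, -0.019, 0.0, 0.0]
contact_force: [0.5, -0.4, 0.6]
opening: 0.399
finger_force: 25.0
```

Request:
{"api": "send_rows", "payload": {
  "motion": [
    {"x": 0, "y": 0, "z": 0.2, "rx": 0, "ry": 0, "rz": 0, "jaw": 3},
    {"x": 0, "y": 0, "z": 0.2, "rx": 0, "ry": 0, "rz": 0, "jaw": 3},
    {"x": 0, "y": 0, "z": 0.1, "rx": 0, "ry": 0, "rz": 0, "jaw": 3},
    {"x": 0, "y": 0, "z": 0, "rx": 0, "ry": 0, "rz": 0, "jaw": 3},
    {"x": 0, "y": 0, "z": 0, "rx": 0, "ry": 0, "rz": 0, "jaw": 3}
  ]
}}

```text
clock: 10.0
tool_pos: [0.528, 0.0825, 0.042]
eef_rot: [1.0, -0.019, 0.001, -0.0]
contact_force: [0.6, 1.6, 0.5]
opening: 0.405
finger_force: 25.0
```

Request:
{"api": "send_rows", "payload": {
  "motion": [
    {"x": 0, "y": 0, "z": 0, "rx": 0, "ry": 0, "rz": 0, "jaw": 4.8},
    {"x": 0, "y": 0, "z": 0, "rx": 0, "ry": 0, "rz": 0, "jaw": 4.8},
    {"x": 0, "y": 0, "z": 0, "rx": 0, "ry": 0, "rz": 0, "jaw": 4.8},
    {"x": 0, "y": 0, "z": -2, "rx": 0, "ry": 0, "rz": 0, "jaw": 4.8},
    {"x": 0, "y": 0, "z": -2, "rx": 0, "ry": 0, "rz": 0, "jaw": 4.8}
  ]
}}

```text
clock: 10.5
tool_pos: [0.5271, 0.0814, 0.0819]
eef_rot: [1.0, -0.019, -0.001, 0.001]
contact_force: [0.0, 0.3, 0.6]
opening: 0.541
finger_force: 0.0
```

Request:
{"api": "send_rows", "payload": {
  "motion": [
    {"x": 0, "y": 0, "z": 0, "rx": 0, "ry": 0, "rz": 0, "jaw": 0},
    {"x": 0, "y": 0, "z": 0, "rx": 0, "ry": 0, "rz": 0, "jaw": 0},
    {"x": 0, "y": 0, "z": 0, "rx": 0, "ry": 0, "rz": 0, "jaw": 0},
    {"x": 0, "y": 0, "z": 0, "rx": 0, "ry": 0, "rz": 0, "jaw": 0},
    {"x": 0, "y": 0, "z": 0, "rx": 0, "ry": 0, "rz": 0, "jaw": 0}
  ]
}}

```text
clock: 11.0
tool_pos: [0.5274, 0.0817, 0.0814]
eef_rot: [1.0, -0.019, -0.0, 0.0]
contact_force: [-0.3, -0.6, -0.5]
opening: 0.117
finger_force: 0.0
```

Run:
```python
from look import *
near(save_as="w6",z=.035)
```

```text
11.0 [0.5274 0.0817 0.0814] F [-0.3 -0.6 -0.5] op 0.117 ff 0.0
[[0.999, -0.038, -0.001], [-0.038, -0.999, -0.001], [-0.001, 0.001, -1.0]]
pan [528.2  83.5  30.2  28.7  -2.2] [256. 215.]
```

View pics/w6.png

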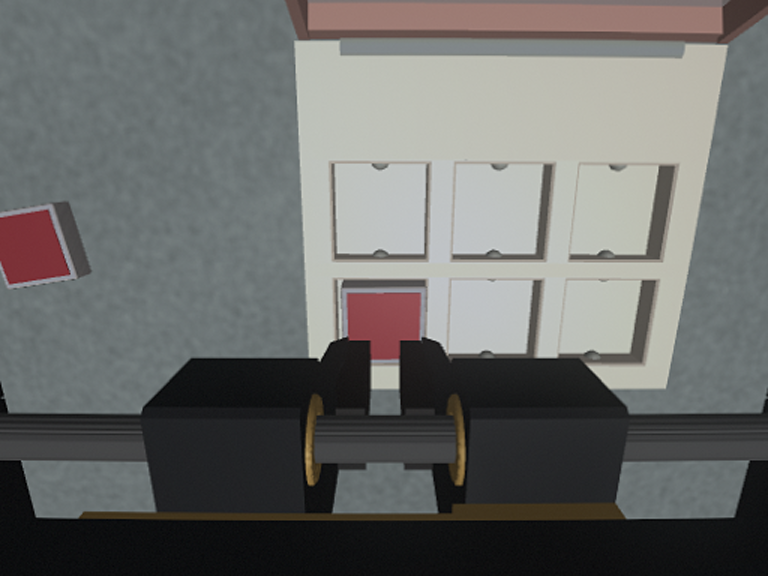

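The pan sits in well 2 at about (385,325), still proud as expected. I'll press it home.

Request:
{"api": "send_rows", "payload": {
  "motion": [
    {"x": 0, "y": 0, "z": 2.0, "rx": 0, "ry": 0, "rz": 0, "jaw": 0},
    {"x": 0, "y": 0, "z": 1.2, "rx": 0, "ry": 0, "rz": 0, "jaw": 0},
    {"x": 0, "y": 0, "z": 0.4, "rx": 0, "ry": 0, "rz": 0, "jaw": 0},
    {"x": 0, "y": 0, "z": 0.3, "rx": 0, "ry": 0, "rz": 0, "jaw": 0},
    {"x": 0, "y": 0, "z": 0.2, "rx": 0, "ry": 0, "rz": 0, "jaw": 0}
  ]
}}

```text
clock: 11.55
tool_pos: [0.5281, 0.0818, 0.0414]
eef_rot: [1.0, -0.019, 0.001, 0.0]
contact_force: [-5.4, -0.5, 26.3]
opening: 0.003
finger_force: 13.2
```

Request:
{"api": "send_rows", "payload": {
  "motion": [
    {"x": 0, "y": 0, "z": 0.2, "rx": 0, "ry": 0, "rz": 0, "jaw": 0},
    {"x": 0, "y": 0, "z": 0.1, "rx": 0, "ry": 0, "rz": 0, "jaw": 0},
    {"x": 0, "y": 0, "z": 0, "rx": 0, "ry": 0, "rz": 0, "jaw": 0},
    {"x": 0, "y": 0, "z": 0, "rx": 0, "ry": 0, "rz": 0, "jaw": 0},
    {"x": 0, "y": 0, "z": 0, "rx": 0, "ry": 0, "rz": 0, "jaw": 0}
  ]
}}

```text
clock: 12.05
tool_pos: [0.5281, 0.0818, 0.0413]
eef_rot: [1.0, -0.019, 0.001, 0.001]
contact_force: [-6.0, -0.4, 30.3]
opening: 0.003
finger_force: 15.1
```

Request:
{"api": "send_rows", "payload": {
  "motion": [
    {"x": 0, "y": 0, "z": -2.0, "rx": 0, "ry": 0, "rz": 0, "jaw": 0},
    {"x": 0, "y": 0, "z": -4, "rx": 0, "ry": 0, "rz": 0, "jaw": 5.6},
    {"x": 0.6, "y": -4.0, "z": 0, "rx": 0, "ry": 0, "rz": 0, "jaw": 5.6},
    {"x": 0.6, "y": -4.2, "z": 0, "rx": 0, "ry": 0, "rz": 0, "jaw": 5.6},
    {"x": 0.6, "y": -4.2, "z": 0, "rx": 0, "ry": 0, "rz": 0, "jaw": 5.6}
  ]
}}

```text
clock: 12.55
tool_pos: [0.5512, 0.206, 0.0989]
eef_rot: [1.0, -0.02, 0.001, 0.0]
contact_force: [0.0, 0.1, -0.2]
opening: 0.344
finger_force: 0.0
```

Request:
{"api": "send_rows", "payload": {
  "motion": [
    {"x": 1.3, "y": -4.2, "z": 0, "rx": 0, "ry": 0, "rz": -0.075, "jaw": 5.6},
    {"x": 0, "y": 0, "z": 0, "rx": 0, "ry": 0, "rz": -0.075, "jaw": 5.6},
    {"x": 0, "y": 0, "z": 0, "rx": 0, "ry": 0, "rz": 0, "jaw": 5.6},
    {"x": 0, "y": 0, "z": 0, "rx": 0, "ry": 0, "rz": 0, "jaw": 5.6},
    {"x": 0, "y": 0, "z": 0, "rx": 0, "ry": 0, "rz": 0, "jaw": 5.6}
  ]
}}

```text
clock: 13.05
tool_pos: [0.5651, 0.2446, 0.0979]
eef_rot: [0.999, 0.054, 0.0, 0.001]
contact_force: [0.1, -0.5, -0.4]
opening: 0.637
finger_force: 0.0
```

```bash
python3 look.py
```

```text
13.05 [0.5651 0.2446 0.0979] F [ 0.1 -0.5 -0.4] op 0.637 ff 0.0
[[0.994, 0.108, 0.0], [0.108, -0.994, -0.002], [-0.0, 0.002, -1.0]]
pan [564.6 247.3  29.8  30.5   6.1] [254. 200.]
rot(tool) [ 0.002 -0.     0.002] then shift cm [-0.03 -0.25  8.15]
```

Request:
{"api": "send_rows", "payload": {
  "motion": [
    {"x": 0, "y": -0.18, "z": 3, "rx": 0, "ry": 0, "rz": 0, "jaw": 5.6},
    {"x": 0, "y": 0, "z": 3, "rx": 0, "ry": 0, "rz": 0, "jaw": 5.6},
    {"x": 0, "y": 0, "z": 2.1, "rx": 0, "ry": 0, "rz": 0, "jaw": 5.6},
    {"x": 0, "y": 0, "z": 0, "rx": 0, "ry": 0, "rz": 0, "jaw": 5.6},
    {"x": 0, "y": 0, "z": 0, "rx": 0, "ry": 0, "rz": 0, "jaw": 5.6}
  ]
}}

```text
clock: 13.6
tool_pos: [0.5651, 0.2478, 0.0173]
eef_rot: [0.998, 0.055, 0.0, 0.0]
contact_force: [1.1, -0.2, -0.3]
opening: 0.633
finger_force: 0.0
```

Request:
{"api": "send_rows", "payload": {
  "motion": [
    {"x": 0, "y": 0, "z": 0, "rx": 0, "ry": 0, "rz": 0, "jaw": 3},
    {"x": 0, "y": 0, "z": 0, "rx": 0, "ry": 0, "rz": 0, "jaw": 3},
    {"x": 0, "y": 0, "z": 0, "rx": 0, "ry": 0, "rz": 0, "jaw": 3},
    {"x": 0, "y": 0, "z": 0, "rx": 0, "ry": 0, "rz": 0, "jaw": 3},
    {"x": 0, "y": 0, "z": 0, "rx": 0, "ry": 0, "rz": 0, "jaw": 3}
  ],
  "grip_force": 25
}}

```text
clock: 14.1
tool_pos: [0.5657, 0.2483, 0.0181]
eef_rot: [0.998, 0.056, 0.001, 0.0]
contact_force: [0.0, -1.9, 6.1]
opening: 0.402
finger_force: 25.0
```

Request:
{"api": "send_rows", "payload": {
  "motion": [
    {"x": 0, "y": 0, "z": -2, "rx": 0, "ry": 0, "rz": 0, "jaw": 3},
    {"x": 0, "y": 0, "z": -4, "rx": 0, "ry": 0, "rz": 0, "jaw": 3},
    {"x": 0, "y": 0, "z": -2, "rx": 0, "ry": 0, "rz": 0.072, "jaw": 3},
    {"x": 0, "y": 0, "z": 0, "rx": 0, "ry": 0, "rz": 0.073, "jaw": 3},
    {"x": 0.3, "y": 3.3, "z": 0, "rx": 0, "ry": 0, "rz": 0, "jaw": 3}
  ]
}}

```text
clock: 14.6
tool_pos: [0.5665, 0.2222, 0.0987]
eef_rot: [1.0, -0.014, 0.002, -0.004]
contact_force: [-0.1, 0.2, -0.6]
opening: 0.404
finger_force: 25.0
```

Request:
{"api": "send_rows", "payload": {
  "motion": [
    {"x": 0.3, "y": 4, "z": 0, "rx": 0, "ry": 0, "rz": 0, "jaw": 3},
    {"x": 0.3, "y": 4, "z": 0, "rx": 0, "ry": 0, "rz": 0, "jaw": 3},
    {"x": 0.3, "y": 4, "z": 0, "rx": 0, "ry": 0, "rz": 0, "jaw": 3},
    {"x": 0.4, "y": 1.2, "z": 3, "rx": 0, "ry": 0, "rz": 0, "jaw": 3},
    {"x": 0, "y": 0, "z": 0, "rx": 0, "ry": 0, "rz": 0, "jaw": 3}
  ]
}}

```text
clock: 15.1
tool_pos: [0.5739, 0.0785, 0.0647]
eef_rot: [1.0, -0.019, -0.002, 0.002]
contact_force: [-1.4, 0.0, -0.6]
opening: 0.401
finger_force: 25.0
```

Request:
{"api": "send_rows", "payload": {
  "motion": [
    {"x": 0, "y": 0, "z": 0, "rx": 0, "ry": 0, "rz": 0, "jaw": 3},
    {"x": 0, "y": 0, "z": 0, "rx": 0, "ry": 0, "rz": 0, "jaw": 3},
    {"x": 0, "y": 0, "z": 0, "rx": 0, "ry": 0, "rz": 0, "jaw": 3},
    {"x": 0, "y": 0, "z": 0, "rx": 0, "ry": 0, "rz": 0, "jaw": 3},
    {"x": 0, "y": 0, "z": 0, "rx": 0, "ry": 0, "rz": 0, "jaw": 3}
  ]
}}

```text
clock: 15.6
tool_pos: [0.5756, 0.0836, 0.0676]
eef_rot: [1.0, -0.016, 0.001, 0.0]
contact_force: [0.0, -0.4, -0.3]
opening: 0.401
finger_force: 25.0
```

```bash
sed -i 's/^CY=.*/CY=-0.037; CC=np.array([.5656,.0322])/' h.py
cat > held.py <<'E'
from look import *
i=int(sys.argv[1]); g=st(); s=snapshot("wrist")
for p in pans(s,g["tool_pos"][2]-.0045):
    d=R.from_quat(g["eef_rot"]).inv().apply([p[0]/1000-g["tool_pos"][0],p[1]/1000-g["tool_pos"][1],0])
    if np.hypot(*d[:2])<.03: print("held offset in tool mm",np.round(d[:2]*1000,1),"ang",p[4])
plan([*well(i),.042],CY)
t=snapshot("top")
for p in pans(t):
    if abs(p[1])<450: print("top",np.round(p[:5],1))
E
python3 held.py 5
```

```text
15.6 [0.5756 0.0836 0.0676] F [ 0.  -0.4 -0.3] op 0.401 ff 24.999808073043823
[[0.999, -0.032, 0.001], [-0.032, -0.999, -0.0], [0.001, 0.0, -1.0]]
held offset in tool mm [-0.6 -1.3] ang -1.8956222534179688
rot(tool) [ 0.    -0.001  0.004] then shift cm [-0.    0.15  2.54]
top [ 468.6 -342.6   27.3   30.    -2.1]
top [470.1 359.3  29.9  30.2  34.8]
```

Request:
{"api": "send_rows", "payload": {
  "motion": [
    {"x": 0.05, "y": 0.15, "z": 0, "rx": 0, "ry": 0, "rz": 0.004, "jaw": 3},
    {"x": 0, "y": 0, "z": 0.7, "rx": 0, "ry": 0, "rz": 0, "jaw": 3},
    {"x": 0, "y": 0, "z": 0.6, "rx": 0, "ry": 0, "rz": 0, "jaw": 3},
    {"x": 0, "y": 0, "z": 0.3, "rx": 0, "ry": 0, "rz": 0, "jaw": 3},
    {"x": 0, "y": 0, "z": 0.3, "rx": 0, "ry": 0, "rz": 0, "jaw": 3}
  ]
}}

```text
clock: 16.2
tool_pos: [0.5757, 0.0813, 0.0475]
eef_rot: [1.0, -0.019, -0.0, 0.0]
contact_force: [-0.2, 0.3, 5.4]
opening: 0.403
finger_force: 25.0
```

Request:
{"api": "send_rows", "payload": {
  "motion": [
    {"x": 0, "y": 0, "z": 0.2, "rx": 0, "ry": 0, "rz": 0, "jaw": 3},
    {"x": 0, "y": 0, "z": 0.2, "rx": 0, "ry": 0, "rz": 0, "jaw": 3},
    {"x": 0, "y": 0, "z": 0.2, "rx": 0, "ry": 0, "rz": 0, "jaw": 3},
    {"x": 0, "y": 0, "z": 0, "rx": 0, "ry": 0, "rz": 0, "jaw": 3},
    {"x": 0, "y": 0, "z": 0, "rx": 0, "ry": 0, "rz": 0, "jaw": 3}
  ]
}}

```text
clock: 16.7
tool_pos: [0.576, 0.0813, 0.0422]
eef_rot: [1.0, -0.019, 0.0, 0.0]
contact_force: [-0.5, -0.2, -0.8]
opening: 0.407
finger_force: 25.0
```

Request:
{"api": "send_rows", "payload": {
  "motion": [
    {"x": 0, "y": 0, "z": 0, "rx": 0, "ry": 0, "rz": 0, "jaw": 4.8},
    {"x": 0, "y": 0, "z": 0, "rx": 0, "ry": 0, "rz": 0, "jaw": 4.8},
    {"x": 0, "y": 0, "z": 0, "rx": 0, "ry": 0, "rz": 0, "jaw": 4.8},
    {"x": 0, "y": 0, "z": -2, "rx": 0, "ry": 0, "rz": 0, "jaw": 4.8},
    {"x": 0, "y": 0, "z": -2, "rx": 0, "ry": 0, "rz": 0, "jaw": 0}
  ]
}}

```text
clock: 17.2
tool_pos: [0.5753, 0.0812, 0.0821]
eef_rot: [1.0, -0.019, -0.001, 0.0]
contact_force: [0.1, 0.3, 0.2]
opening: 0.477
finger_force: 0.0
```

Request:
{"api": "send_rows", "payload": {
  "motion": [
    {"x": 0, "y": 0, "z": 0, "rx": 0, "ry": 0, "rz": 0, "jaw": 0},
    {"x": 0, "y": 0, "z": 0, "rx": 0, "ry": 0, "rz": 0, "jaw": 0},
    {"x": 0, "y": 0, "z": 0, "rx": 0, "ry": 0, "rz": 0, "jaw": 0},
    {"x": 0, "y": 0, "z": 0, "rx": 0, "ry": 0, "rz": 0, "jaw": 0},
    {"x": 0, "y": 0, "z": 0, "rx": 0, "ry": 0, "rz": 0, "jaw": 0}
  ]
}}

```text
clock: 17.7
tool_pos: [0.5754, 0.0812, 0.0814]
eef_rot: [1.0, -0.019, -0.0, 0.0]
contact_force: [0.4, 0.0, -0.4]
opening: 0.022
finger_force: 0.0
```

Run:
```python
from look import *
g=st(); s=snapshot("wrist"); save(s,"w7",1.5)
for p in pans(s,.035): print(np.round(p[:5],1),p[5].round())
print(w2p(s,[*well(5),.03]),g["moment"])
```

```text
17.7 [0.5754 0.0812 0.0814] F [ 0.4  0.  -0.4] op 0.022 ff 0.0
[[0.999, -0.037, -0.001], [-0.037, -0.999, -0.001], [-0.001, 0.001, -1.0]]
[577.4  82.7  29.8  31.2  -1. ] [256. 212.]
[[257.13681216 215.86012275]] [0.01244763 0.0722257  0.00390952]
```

View pics/w7.png

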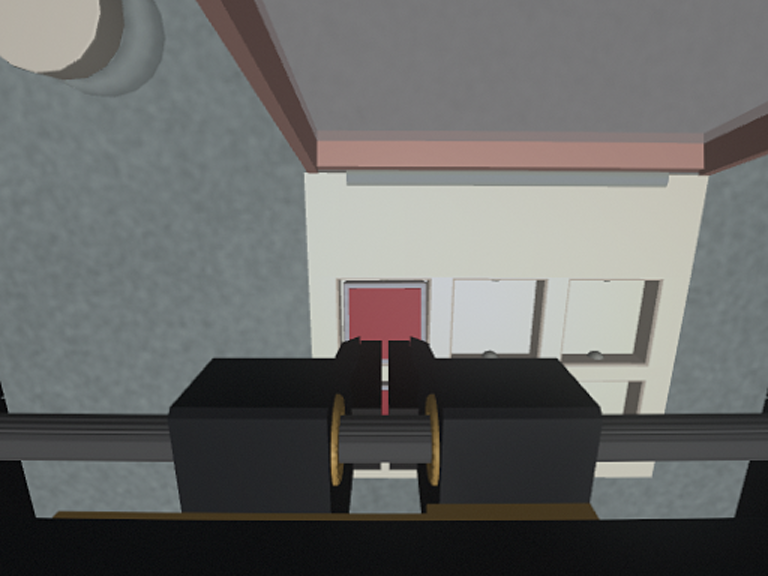

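Pan 2 sits in well 5 at about (385,320), centred. I'll press it, then go to the third left pan.

Request:
{"api": "send_rows", "payload": {
  "motion": [
    {"x": 0, "y": 0, "z": 2.0, "rx": 0, "ry": 0, "rz": 0, "jaw": 0},
    {"x": 0, "y": 0, "z": 1.2, "rx": 0, "ry": 0, "rz": 0, "jaw": 0},
    {"x": 0, "y": 0, "z": 0.4, "rx": 0, "ry": 0, "rz": 0, "jaw": 0},
    {"x": 0, "y": 0, "z": 0.3, "rx": 0, "ry": 0, "rz": 0, "jaw": 0},
    {"x": 0, "y": 0, "z": 0.3, "rx": 0, "ry": 0, "rz": 0, "jaw": 0}
  ]
}}

```text
clock: 18.25
tool_pos: [0.5753, 0.0814, 0.0413]
eef_rot: [1.0, -0.019, -0.0, 0.001]
contact_force: [-8.6, -1.5, 36.5]
opening: 0.005
finger_force: 18.1
```

Request:
{"api": "send_rows", "payload": {
  "motion": [
    {"x": 0, "y": 0, "z": 0, "rx": 0, "ry": 0, "rz": 0, "jaw": 0},
    {"x": 0, "y": 0, "z": 0, "rx": 0, "ry": 0, "rz": 0, "jaw": 0},
    {"x": 0, "y": 0, "z": 0, "rx": 0, "ry": 0, "rz": 0, "jaw": 0},
    {"x": 0, "y": 0, "z": 0, "rx": 0, "ry": 0, "rz": 0, "jaw": 0},
    {"x": 0, "y": 0, "z": 0, "rx": 0, "ry": 0, "rz": 0, "jaw": 0}
  ]
}}

```text
clock: 18.75
tool_pos: [0.5753, 0.0814, 0.0415]
eef_rot: [1.0, -0.019, 0.0, 0.001]
contact_force: [-4.3, -0.2, 11.7]
opening: 0.009
finger_force: 5.9
```

Request:
{"api": "send_rows", "payload": {
  "motion": [
    {"x": 0, "y": 0, "z": -2.0, "rx": 0, "ry": 0, "rz": 0, "jaw": 0},
    {"x": 0, "y": 0, "z": -4, "rx": 0, "ry": 0, "rz": 0, "jaw": 0},
    {"x": -1.66, "y": -3.95, "z": 0, "rx": 0, "ry": 0, "rz": 0, "jaw": 5.6},
    {"x": -1.66, "y": -3.95, "z": 0, "rx": 0, "ry": 0, "rz": 0, "jaw": 5.6},
    {"x": -1.66, "y": -3.95, "z": 0, "rx": 0, "ry": 0, "rz": 0, "jaw": 5.6}
  ]
}}

```text
clock: 19.25
tool_pos: [0.5308, 0.2028, 0.1008]
eef_rot: [1.0, -0.019, 0.001, -0.0]
contact_force: [0.6, 1.2, -0.4]
opening: 0.251
finger_force: 0.0
```

Request:
{"api": "send_rows", "payload": {
  "motion": [
    {"x": -1.66, "y": -3.95, "z": 0, "rx": 0, "ry": 0, "rz": 0, "jaw": 5.6},
    {"x": -1.66, "y": -3.95, "z": 0, "rx": 0, "ry": 0, "rz": 0, "jaw": 5.6},
    {"x": -1.66, "y": -3.95, "z": 0, "rx": 0, "ry": 0, "rz": 0, "jaw": 5.6},
    {"x": -1.66, "y": -3.95, "z": 0, "rx": 0, "ry": 0, "rz": 0, "jaw": 5.6},
    {"x": 0, "y": 0, "z": 0, "rx": 0, "ry": 0, "rz": -0.14, "jaw": 5.6}
  ]
}}

```text
clock: 19.75
tool_pos: [0.4651, 0.3726, 0.1008]
eef_rot: [0.998, 0.059, 0.0, -0.004]
contact_force: [-0.6, 0.3, 0.1]
opening: 0.635
finger_force: 0.0
```

Request:
{"api": "send_rows", "payload": {
  "motion": [
    {"x": 0, "y": 0, "z": 0, "rx": 0, "ry": 0, "rz": -0.13, "jaw": 5.6},
    {"x": 0, "y": 0, "z": 0, "rx": 0, "ry": 0, "rz": -0.13, "jaw": 5.6},
    {"x": 0, "y": 0, "z": 0, "rx": 0, "ry": 0, "rz": -0.13, "jaw": 5.6},
    {"x": 0, "y": 0, "z": 0, "rx": 0, "ry": 0, "rz": -0.11, "jaw": 5.6},
    {"x": 0, "y": 0, "z": 0, "rx": 0, "ry": 0, "rz": 0, "jaw": 5.6}
  ]
}}

```text
clock: 20.25
tool_pos: [0.4704, 0.362, 0.1]
eef_rot: [0.955, 0.297, 0.0, 0.0]
contact_force: [0.7, 0.5, 0.0]
opening: 0.634
finger_force: 0.0
```

Request:
{"api": "send_rows", "payload": {
  "motion": [
    {"x": 0, "y": 0, "z": 0, "rx": 0, "ry": 0, "rz": 0, "jaw": 5.6},
    {"x": 0, "y": 0, "z": 0, "rx": 0, "ry": 0, "rz": 0, "jaw": 5.6},
    {"x": 0, "y": 0, "z": 0, "rx": 0, "ry": 0, "rz": 0, "jaw": 5.6},
    {"x": 0, "y": 0, "z": 0, "rx": 0, "ry": 0, "rz": 0, "jaw": 5.6},
    {"x": 0, "y": 0, "z": 0, "rx": 0, "ry": 0, "rz": 0, "jaw": 5.6}
  ]
}}

```text
clock: 20.75
tool_pos: [0.47, 0.362, 0.0999]
eef_rot: [0.955, 0.297, 0.0, 0.0]
contact_force: [-0.4, 0.3, -0.7]
opening: 0.636
finger_force: 0.0
```

```bash
python3 look.py
python3 - <<'E'
from det import *
t=snapshot("top"); save(t,"t_dbg")
for p in pans(t,.03):
    if abs(p[1])<450: print("top",np.round(p[:5],1))
E
```

```text
20.75 [0.47   0.362  0.0999] F [-0.4  0.3 -0.7] op 0.636 ff 0.0
[[0.824, 0.567, 0.001], [0.567, -0.824, -0.001], [0.0, 0.001, -1.0]]
pan [468.8 362.   30.1  30.5  34.5] [257. 201.]
rot(tool) [ 0.001 -0.     0.001] then shift cm [-0.1  -0.07  8.34]
top [465.8 352.4  22.   28.3  34.6]
top [ 468.8 -335.7   26.9   27.5   -2.1]
top [ 487.6 -248.4   29.8   28.2  -18.4]
top [5.294e+02 8.180e+01 2.670e+01 2.930e+01 2.000e-01]
top [5.778e+02 8.070e+01 2.700e+01 2.670e+01 3.000e-01]
```

Request:
{"api": "send_rows", "payload": {
  "motion": [
    {"x": -0.1, "y": 0, "z": 3, "rx": 0, "ry": 0, "rz": 0, "jaw": 5.6},
    {"x": 0, "y": 0, "z": 3, "rx": 0, "ry": 0, "rz": 0, "jaw": 5.6},
    {"x": 0, "y": 0, "z": 2.2, "rx": 0, "ry": 0, "rz": 0, "jaw": 5.6},
    {"x": 0, "y": 0, "z": 0, "rx": 0, "ry": 0, "rz": 0, "jaw": 5.6},
    {"x": 0, "y": 0, "z": 0, "rx": 0, "ry": 0, "rz": 0, "jaw": 5.6}
  ]
}}

```text
clock: 21.35
tool_pos: [0.4692, 0.3615, 0.0181]
eef_rot: [0.955, 0.297, 0.0, 0.0]
contact_force: [-0.4, -0.2, 0.7]
opening: 0.635
finger_force: 0.0
```

Request:
{"api": "send_rows", "payload": {
  "motion": [
    {"x": 0, "y": 0, "z": 0, "rx": 0, "ry": 0, "rz": 0, "jaw": 3},
    {"x": 0, "y": 0, "z": 0, "rx": 0, "ry": 0, "rz": 0, "jaw": 3},
    {"x": 0, "y": 0, "z": 0, "rx": 0, "ry": 0, "rz": 0, "jaw": 3},
    {"x": 0, "y": 0, "z": 0, "rx": 0, "ry": 0, "rz": 0, "jaw": 3},
    {"x": 0, "y": 0, "z": 0, "rx": 0, "ry": 0, "rz": 0, "jaw": 3}
  ],
  "grip_force": 25
}}

```text
clock: 21.85
tool_pos: [0.4699, 0.3618, 0.0189]
eef_rot: [0.955, 0.297, 0.001, 0.0]
contact_force: [0.5, -0.3, 6.7]
opening: 0.402
finger_force: 25.0
```

Request:
{"api": "send_rows", "payload": {
  "motion": [
    {"x": 0, "y": 0, "z": -2, "rx": 0, "ry": 0, "rz": 0, "jaw": 3},
    {"x": 0, "y": 0, "z": -4, "rx": 0, "ry": 0, "rz": 0, "jaw": 3},
    {"x": 0, "y": 0, "z": -2.2, "rx": 0, "ry": 0, "rz": 0.13, "jaw": 3},
    {"x": 0, "y": 0, "z": 0, "rx": 0, "ry": 0, "rz": 0.13, "jaw": 3},
    {"x": 0, "y": 0, "z": 0, "rx": 0, "ry": 0, "rz": 0.13, "jaw": 3}
  ]
}}

```text
clock: 22.35
tool_pos: [0.4697, 0.3617, 0.101]
eef_rot: [0.995, 0.103, 0.001, -0.0]
contact_force: [-0.9, -0.4, -0.2]
opening: 0.397
finger_force: 25.0
```

Request:
{"api": "send_rows", "payload": {
  "motion": [
    {"x": 0, "y": 0, "z": 0, "rx": 0, "ry": 0, "rz": 0.13, "jaw": 3},
    {"x": 0, "y": 0, "z": 0, "rx": 0, "ry": 0, "rz": 0.12, "jaw": 3},
    {"x": 0.86, "y": 4.07, "z": 0, "rx": 0, "ry": 0, "rz": 0, "jaw": 3},
    {"x": 0.86, "y": 4.07, "z": 0, "rx": 0, "ry": 0, "rz": 0, "jaw": 3},
    {"x": 0.86, "y": 4.07, "z": 0, "rx": 0, "ry": 0, "rz": 0, "jaw": 3}
  ]
}}

```text
clock: 22.85
tool_pos: [0.4904, 0.2373, 0.1001]
eef_rot: [1.0, -0.018, 0.0, 0.0]
contact_force: [0.4, -1.0, -1.1]
opening: 0.398
finger_force: 25.0
```

Request:
{"api": "send_rows", "payload": {
  "motion": [
    {"x": 0.86, "y": 4.07, "z": 0, "rx": 0, "ry": 0, "rz": 0, "jaw": 3},
    {"x": 0.86, "y": 4.07, "z": 0, "rx": 0, "ry": 0, "rz": 0, "jaw": 3},
    {"x": 0.86, "y": 4.07, "z": 0, "rx": 0, "ry": 0, "rz": 0, "jaw": 3},
    {"x": 0.86, "y": 4.07, "z": 0, "rx": 0, "ry": 0, "rz": 0, "jaw": 3},
    {"x": 0.86, "y": 4.07, "z": 0, "rx": 0, "ry": 0, "rz": 0, "jaw": 3}
  ]
}}

```text
clock: 23.35
tool_pos: [0.5259, 0.0319, 0.1002]
eef_rot: [1.0, -0.019, 0.0, 0.0]
contact_force: [0.4, 0.1, 0.0]
opening: 0.398
finger_force: 25.0
```

Request:
{"api": "send_rows", "payload": {
  "motion": [
    {"x": 0, "y": 0, "z": 3, "rx": 0, "ry": 0, "rz": 0, "jaw": 3},
    {"x": 0, "y": 0, "z": 0, "rx": 0, "ry": 0, "rz": 0, "jaw": 3},
    {"x": 0, "y": 0, "z": 0, "rx": 0, "ry": 0, "rz": 0, "jaw": 3},
    {"x": 0, "y": 0, "z": 0, "rx": 0, "ry": 0, "rz": 0, "jaw": 3},
    {"x": 0, "y": 0, "z": 0, "rx": 0, "ry": 0, "rz": 0, "jaw": 3}
  ]
}}

```text
clock: 23.85
tool_pos: [0.5262, 0.0351, 0.071]
eef_rot: [1.0, -0.017, 0.001, -0.0]
contact_force: [0.3, 1.0, -0.7]
opening: 0.403
finger_force: 25.0
```

```bash
python3 held.py 1
```

```text
23.85 [0.5262 0.0351 0.071 ] F [ 0.3  1.  -0.7] op 0.403 ff 24.999819695949554
[[0.999, -0.035, 0.002], [-0.035, -0.999, 0.0], [0.002, -0.0, -1.0]]
held offset in tool mm [-0.3 -1.3] ang -2.0296630859375
rot(tool) [-0.    -0.002  0.002] then shift cm [-0.05  0.11  2.89]
top [ 468.4 -348.    16.4   30.    -2.1]
```

Request:
{"api": "send_rows", "payload": {
  "motion": [
    {"x": -0.03, "y": 0.11, "z": 0, "rx": 0, "ry": 0, "rz": 0, "jaw": 3},
    {"x": 0, "y": 0, "z": 1, "rx": 0, "ry": 0, "rz": 0, "jaw": 3},
    {"x": 0, "y": 0, "z": 0.6, "rx": 0, "ry": 0, "rz": 0, "jaw": 3},
    {"x": 0, "y": 0, "z": 0.3, "rx": 0, "ry": 0, "rz": 0, "jaw": 3},
    {"x": 0, "y": 0, "z": 0.3, "rx": 0, "ry": 0, "rz": 0, "jaw": 3}
  ]
}}

```text
clock: 24.45
tool_pos: [0.5255, 0.0323, 0.0477]
eef_rot: [1.0, -0.019, 0.0, 0.0]
contact_force: [0.1, -1.0, 10.5]
opening: 0.4
finger_force: 25.0
```

Request:
{"api": "send_rows", "payload": {
  "motion": [
    {"x": 0, "y": 0, "z": 0.25, "rx": 0, "ry": 0, "rz": 0, "jaw": 3},
    {"x": 0, "y": 0, "z": 0.2, "rx": 0, "ry": 0, "rz": 0, "jaw": 3},
    {"x": 0, "y": 0, "z": 0.2, "rx": 0, "ry": 0, "rz": 0, "jaw": 3},
    {"x": 0, "y": 0, "z": 0, "rx": 0, "ry": 0, "rz": 0, "jaw": 3},
    {"x": 0, "y": 0, "z": 0, "rx": 0, "ry": 0, "rz": 0, "jaw": 3}
  ]
}}

```text
clock: 24.95
tool_pos: [0.5269, 0.0323, 0.0425]
eef_rot: [1.0, -0.019, 0.002, 0.0]
contact_force: [0.6, -0.6, 8.5]
opening: 0.404
finger_force: 25.0
```

Request:
{"api": "send_rows", "payload": {
  "motion": [
    {"x": 0, "y": 0, "z": 0, "rx": 0, "ry": 0, "rz": 0, "jaw": 4.8},
    {"x": 0, "y": 0, "z": 0, "rx": 0, "ry": 0, "rz": 0, "jaw": 4.8},
    {"x": 0, "y": 0, "z": 0, "rx": 0, "ry": 0, "rz": 0, "jaw": 4.8},
    {"x": 0, "y": 0, "z": -2, "rx": 0, "ry": 0, "rz": 0, "jaw": 4.8},
    {"x": 0, "y": 0, "z": -2, "rx": 0, "ry": 0, "rz": 0, "jaw": 0}
  ]
}}

```text
clock: 25.45
tool_pos: [0.5247, 0.0324, 0.0814]
eef_rot: [1.0, -0.018, -0.001, 0.0]
contact_force: [0.2, -0.2, 0.0]
opening: 0.477
finger_force: 0.0
```

Request:
{"api": "send_rows", "payload": {
  "motion": [
    {"x": 0, "y": 0, "z": 0, "rx": 0, "ry": 0, "rz": 0, "jaw": 0},
    {"x": 0, "y": 0, "z": 0, "rx": 0, "ry": 0, "rz": 0, "jaw": 0},
    {"x": 0, "y": 0, "z": 0, "rx": 0, "ry": 0, "rz": 0, "jaw": 0},
    {"x": 0, "y": 0, "z": 0, "rx": 0, "ry": 0, "rz": 0, "jaw": 0},
    {"x": 0, "y": 0, "z": 0, "rx": 0, "ry": 0, "rz": 0, "jaw": 0}
  ]
}}

```text
clock: 25.95
tool_pos: [0.5251, 0.0324, 0.081]
eef_rot: [1.0, -0.019, -0.0, 0.0]
contact_force: [1.0, -0.1, -0.3]
opening: 0.024
finger_force: 0.0
```

Run:
```python
from look import *
g=st(); s=snapshot("wrist"); save(s,"w8",1.5)
for p in pans(s,.035): print(np.round(p[:5],1),p[5].round())
```

```text
25.95 [0.5251 0.0324 0.081 ] F [ 1.  -0.1 -0.3] op 0.024 ff 0.0
[[0.999, -0.037, -0.001], [-0.037, -0.999, -0.001], [-0.001, 0.001, -1.0]]
[526.3  33.7  29.7  32.   -2.2] [256. 213.]
[529.6  82.6  29.7  29.2  -2.1] [179. 214.]
[576.5  81.5  30.   29.2  -2.3] [173. 140.]
```

View pics/w8.png

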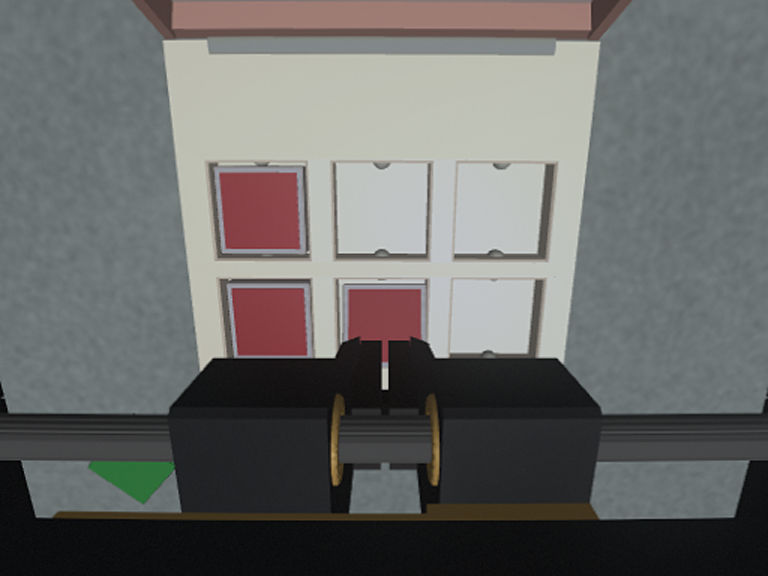

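The third pan is in well 1 at about (385,325), and wells 2 and 5 look seated. I'll press this one gently and go to the right side.

Request:
{"api": "send_rows", "payload": {
  "motion": [
    {"x": 0, "y": 0, "z": 2.0, "rx": 0, "ry": 0, "rz": 0, "jaw": 0},
    {"x": 0, "y": 0, "z": 1.2, "rx": 0, "ry": 0, "rz": 0, "jaw": 0},
    {"x": 0, "y": 0, "z": 0.3, "rx": 0, "ry": 0, "rz": 0, "jaw": 0},
    {"x": 0, "y": 0, "z": 0.15, "rx": 0, "ry": 0, "rz": 0, "jaw": 0},
    {"x": 0, "y": 0, "z": 0.15, "rx": 0, "ry": 0, "rz": 0, "jaw": 0}
  ]
}}

```text
clock: 26.5
tool_pos: [0.5249, 0.0325, 0.0436]
eef_rot: [1.0, -0.018, -0.0, 0.0]
contact_force: [-1.5, 0.2, 3.0]
opening: 0.002
finger_force: 1.2
```

Request:
{"api": "send_rows", "payload": {
  "motion": [
    {"x": 0, "y": 0, "z": 0.15, "rx": 0, "ry": 0, "rz": 0, "jaw": 0},
    {"x": 0, "y": 0, "z": 0.1, "rx": 0, "ry": 0, "rz": 0, "jaw": 0},
    {"x": 0, "y": 0, "z": 0.1, "rx": 0, "ry": 0, "rz": 0, "jaw": 0},
    {"x": 0, "y": 0, "z": 0, "rx": 0, "ry": 0, "rz": 0, "jaw": 0},
    {"x": 0, "y": 0, "z": 0, "rx": 0, "ry": 0, "rz": 0, "jaw": 0}
  ]
}}

```text
clock: 27.0
tool_pos: [0.5248, 0.0324, 0.0414]
eef_rot: [1.0, -0.018, 0.0, 0.001]
contact_force: [-5.1, -0.2, 18.2]
opening: 0.007
finger_force: 9.3
```

Request:
{"api": "send_rows", "payload": {
  "motion": [
    {"x": 0, "y": 0, "z": -2.0, "rx": 0, "ry": 0, "rz": 0, "jaw": 0},
    {"x": 0, "y": 0, "z": -4, "rx": 0, "ry": 0, "rz": 0, "jaw": 0},
    {"x": -0.43, "y": 4.78, "z": 0, "rx": 0, "ry": 0, "rz": 0, "jaw": 5.6},
    {"x": -0.43, "y": 4.78, "z": 0, "rx": 0, "ry": 0, "rz": 0, "jaw": 5.6},
    {"x": -0.43, "y": 4.78, "z": 0, "rx": 0, "ry": 0, "rz": 0, "jaw": 5.6}
  ]
}}

```text
clock: 27.5
tool_pos: [0.5075, -0.1119, 0.1004]
eef_rot: [1.0, -0.018, 0.001, 0.0]
contact_force: [0.7, -1.1, -0.2]
opening: 0.249
finger_force: 0.0
```

Request:
{"api": "send_rows", "payload": {
  "motion": [
    {"x": -0.43, "y": 4.78, "z": 0, "rx": 0, "ry": 0, "rz": 0, "jaw": 5.6},
    {"x": -0.43, "y": 4.78, "z": 0, "rx": 0, "ry": 0, "rz": 0, "jaw": 5.6},
    {"x": -0.43, "y": 4.78, "z": 0, "rx": 0, "ry": 0, "rz": 0, "jaw": 5.6},
    {"x": 0, "y": 0, "z": 0, "rx": 0, "ry": 0, "rz": 0.144, "jaw": 5.6},
    {"x": 0, "y": 0, "z": 0, "rx": 0, "ry": 0, "rz": 0.144, "jaw": 5.6}
  ]
}}

```text
clock: 28.0
tool_pos: [0.488, -0.2566, 0.0997]
eef_rot: [0.986, -0.168, 0.0, 0.001]
contact_force: [1.1, 1.4, -0.6]
opening: 0.635
finger_force: 0.0
```

Request:
{"api": "send_rows", "payload": {
  "motion": [
    {"x": 0, "y": 0, "z": 0, "rx": 0, "ry": 0, "rz": 0, "jaw": 5.6},
    {"x": 0, "y": 0, "z": 0, "rx": 0, "ry": 0, "rz": 0, "jaw": 5.6},
    {"x": 0, "y": 0, "z": 0, "rx": 0, "ry": 0, "rz": 0, "jaw": 5.6},
    {"x": 0, "y": 0, "z": 0, "rx": 0, "ry": 0, "rz": 0, "jaw": 5.6},
    {"x": 0, "y": 0, "z": 0, "rx": 0, "ry": 0, "rz": 0, "jaw": 5.6}
  ]
}}

```text
clock: 28.5
tool_pos: [0.4891, -0.253, 0.1002]
eef_rot: [0.987, -0.161, 0.0, 0.0]
contact_force: [-0.4, -0.2, 1.0]
opening: 0.637
finger_force: 0.0
```

```bash
python3 look.py
python3 - <<'E'
from det import *
for n,z in(("top",.03),("wrist",.012)):
    for p in pans(snapshot(n),z):
        if abs(p[1])<450: print(n,np.round(p[:5],1))
E
```

```text
28.5 [ 0.4891 -0.253   0.1002] F [-0.4 -0.2  1. ] op 0.637 ff 0.0
[[0.948, -0.318, 0.0], [-0.318, -0.948, -0.001], [0.001, 0.0, -1.0]]
pan [ 487.5 -251.6   30.1   30.3  -17.7] [257. 201.]
rot(tool) [ 0.    -0.001 -0.015] then shift cm [-0.2  -0.09  8.37]
top [5.269e+02 3.120e+01 2.680e+01 2.930e+01 1.000e-01]
top [5.294e+02 8.180e+01 2.670e+01 2.930e+01 2.000e-01]
top [5.778e+02 8.070e+01 2.700e+01 2.670e+01 3.000e-01]
wrist [ 487.5 -251.6   30.3   30.4  -17.6]
wrist [ 467.5 -340.4   30.6   30.7   -4. ]
```

Request:
{"api": "send_rows", "payload": {
  "motion": [
    {"x": -0.17, "y": 0, "z": 3, "rx": 0, "ry": 0, "rz": -0.012, "jaw": 5.6},
    {"x": 0, "y": 0, "z": 3, "rx": 0, "ry": 0, "rz": 0, "jaw": 5.6},
    {"x": 0, "y": 0, "z": 2.25, "rx": 0, "ry": 0, "rz": 0, "jaw": 5.6},
    {"x": 0, "y": 0, "z": 0, "rx": 0, "ry": 0, "rz": 0, "jaw": 5.6},
    {"x": 0, "y": 0, "z": 0, "rx": 0, "ry": 0, "rz": 0, "jaw": 5.6}
  ]
}}

```text
clock: 29.15
tool_pos: [0.4875, -0.2526, 0.0179]
eef_rot: [0.988, -0.156, 0.0, 0.0]
contact_force: [-0.5, -1.3, 0.5]
opening: 0.636
finger_force: 0.0
```

Request:
{"api": "send_rows", "payload": {
  "motion": [
    {"x": 0, "y": 0, "z": 0, "rx": 0, "ry": 0, "rz": 0, "jaw": 3},
    {"x": 0, "y": 0, "z": 0, "rx": 0, "ry": 0, "rz": 0, "jaw": 3},
    {"x": 0, "y": 0, "z": 0, "rx": 0, "ry": 0, "rz": 0, "jaw": 3},
    {"x": 0, "y": 0, "z": 0, "rx": 0, "ry": 0, "rz": 0, "jaw": 3},
    {"x": 0, "y": 0, "z": 0, "rx": 0, "ry": 0, "rz": 0, "jaw": 3}
  ],
  "grip_force": 25
}}

```text
clock: 29.65
tool_pos: [0.4881, -0.2531, 0.0187]
eef_rot: [0.988, -0.156, 0.001, 0.001]
contact_force: [-0.8, 0.3, 6.5]
opening: 0.402
finger_force: 25.0
```

Request:
{"api": "send_rows", "payload": {
  "motion": [
    {"x": 0, "y": 0, "z": -2, "rx": 0, "ry": 0, "rz": 0, "jaw": 3},
    {"x": 0, "y": 0, "z": -4, "rx": 0, "ry": 0, "rz": 0, "jaw": 3},
    {"x": 0, "y": 0, "z": -2.2, "rx": 0, "ry": 0, "rz": -0.137, "jaw": 3},
    {"x": 0, "y": 0, "z": 0, "rx": 0, "ry": 0, "rz": -0.137, "jaw": 3},
    {"x": 0.55, "y": -4.75, "z": 0, "rx": 0, "ry": 0, "rz": 0, "jaw": 3}
  ]
}}

```text
clock: 30.15
tool_pos: [0.4928, -0.2149, 0.1004]
eef_rot: [1.0, -0.026, 0.0, 0.004]
contact_force: [0.2, 0.4, -0.8]
opening: 0.398
finger_force: 25.0
```

Request:
{"api": "send_rows", "payload": {
  "motion": [
    {"x": 0.55, "y": -4.75, "z": 0, "rx": 0, "ry": 0, "rz": 0, "jaw": 3},
    {"x": 0.55, "y": -4.75, "z": 0, "rx": 0, "ry": 0, "rz": 0, "jaw": 3},
    {"x": 0.55, "y": -4.75, "z": 0, "rx": 0, "ry": 0, "rz": 0, "jaw": 3},
    {"x": 0.55, "y": -4.75, "z": 0, "rx": 0, "ry": 0, "rz": 0, "jaw": 3},
    {"x": 0, "y": 0, "z": 3, "rx": 0, "ry": 0, "rz": 0, "jaw": 3}
  ]
}}

```text
clock: 30.65
tool_pos: [0.5288, -0.0063, 0.0725]
eef_rot: [1.0, -0.014, 0.006, -0.004]
contact_force: [0.1, -0.4, -0.5]
opening: 0.404
finger_force: 25.0
```

Request:
{"api": "send_rows", "payload": {
  "motion": [
    {"x": 0, "y": 0, "z": 0, "rx": 0, "ry": 0, "rz": 0, "jaw": 3},
    {"x": 0, "y": 0, "z": 0, "rx": 0, "ry": 0, "rz": 0, "jaw": 3},
    {"x": 0, "y": 0, "z": 0, "rx": 0, "ry": 0, "rz": 0, "jaw": 3},
    {"x": 0, "y": 0, "z": 0, "rx": 0, "ry": 0, "rz": 0, "jaw": 3},
    {"x": 0, "y": 0, "z": 0, "rx": 0, "ry": 0, "rz": 0, "jaw": 3}
  ]
}}

```text
clock: 31.15
tool_pos: [0.5246, -0.0175, 0.0703]
eef_rot: [1.0, -0.021, 0.001, 0.0]
contact_force: [-0.2, -0.5, -0.6]
opening: 0.402
finger_force: 25.0
```

```bash
python3 held.py 0
```

```text
31.15 [ 0.5246 -0.0175  0.0703] F [-0.2 -0.5 -0.6] op 0.402 ff 24.990023374557495
[[0.999, -0.041, 0.002], [-0.041, -0.999, -0.001], [0.002, 0.001, -1.0]]
held offset in tool mm [ 0.5 -1.3] ang -2.4312744140625
rot(tool) [ 0.001 -0.001 -0.004] then shift cm [-0.08 -0.1   2.82]
top [5.313e+02 8.910e+01 2.720e+01 1.620e+01 3.000e-01]
top [5.806e+02 7.990e+01 2.750e+01 2.990e+01 3.000e-01]
```

Request:
{"api": "send_rows", "payload": {
  "motion": [
    {"x": -0.12, "y": -0.1, "z": 0, "rx": 0, "ry": 0, "rz": -0.004, "jaw": 3},
    {"x": 0, "y": 0, "z": 1, "rx": 0, "ry": 0, "rz": 0, "jaw": 3},
    {"x": 0, "y": 0, "z": 0.6, "rx": 0, "ry": 0, "rz": 0, "jaw": 3},
    {"x": 0, "y": 0, "z": 0.3, "rx": 0, "ry": 0, "rz": 0, "jaw": 3},
    {"x": 0, "y": 0, "z": 0.3, "rx": 0, "ry": 0, "rz": 0, "jaw": 3}
  ]
}}

```text
clock: 31.75
tool_pos: [0.5231, -0.0154, 0.0472]
eef_rot: [1.0, -0.018, 0.0, 0.0]
contact_force: [-0.1, -0.3, 0.4]
opening: 0.399
finger_force: 25.0
```

Request:
{"api": "send_rows", "payload": {
  "motion": [
    {"x": 0, "y": 0, "z": 0.2, "rx": 0, "ry": 0, "rz": 0, "jaw": 3},
    {"x": 0, "y": 0, "z": 0.2, "rx": 0, "ry": 0, "rz": 0, "jaw": 3},
    {"x": 0, "y": 0, "z": 0.2, "rx": 0, "ry": 0, "rz": 0, "jaw": 3},
    {"x": 0, "y": 0, "z": 0, "rx": 0, "ry": 0, "rz": 0, "jaw": 3},
    {"x": 0, "y": 0, "z": 0, "rx": 0, "ry": 0, "rz": 0, "jaw": 3}
  ]
}}

```text
clock: 32.25
tool_pos: [0.5237, -0.0155, 0.0418]
eef_rot: [1.0, -0.018, 0.001, 0.0]
contact_force: [1.0, 0.8, 1.5]
opening: 0.4
finger_force: 25.0
```

Request:
{"api": "send_rows", "payload": {
  "motion": [
    {"x": 0, "y": 0, "z": 0, "rx": 0, "ry": 0, "rz": 0, "jaw": 4.8},
    {"x": 0, "y": 0, "z": 0, "rx": 0, "ry": 0, "rz": 0, "jaw": 4.8},
    {"x": 0, "y": 0, "z": 0, "rx": 0, "ry": 0, "rz": 0, "jaw": 4.8},
    {"x": 0, "y": 0, "z": -2, "rx": 0, "ry": 0, "rz": 0, "jaw": 4.8},
    {"x": 0, "y": 0, "z": -2, "rx": 0, "ry": 0, "rz": 0, "jaw": 0}
  ]
}}

```text
clock: 32.75
tool_pos: [0.5223, -0.0154, 0.0816]
eef_rot: [1.0, -0.018, -0.001, 0.0]
contact_force: [0.6, 0.6, 0.3]
opening: 0.477
finger_force: 0.0
```

Request:
{"api": "send_rows", "payload": {
  "motion": [
    {"x": 0, "y": 0, "z": 0, "rx": 0, "ry": 0, "rz": 0, "jaw": 0},
    {"x": 0, "y": 0, "z": 0, "rx": 0, "ry": 0, "rz": 0, "jaw": 0},
    {"x": 0, "y": 0, "z": 0, "rx": 0, "ry": 0, "rz": 0, "jaw": 0},
    {"x": 0, "y": 0, "z": 0, "rx": 0, "ry": 0, "rz": 0, "jaw": 0},
    {"x": 0, "y": 0, "z": 0, "rx": 0, "ry": 0, "rz": 0, "jaw": 0}
  ]
}}

```text
clock: 33.25
tool_pos: [0.5227, -0.0154, 0.081]
eef_rot: [1.0, -0.018, -0.0, 0.0]
contact_force: [-0.3, 0.2, -0.1]
opening: 0.021
finger_force: 0.0
```

Run:
```python
from look import *
g=st(); s=snapshot("wrist"); save(s,"w9",1.5)
for p in pans(s,.035): print(np.round(p[:5],1),p[5].round())
```

```text
33.25 [ 0.5227 -0.0154  0.081 ] F [-0.3  0.2 -0.1] op 0.021 ff 0.0
[[0.999, -0.035, -0.001], [-0.035, -0.999, -0.001], [-0.001, 0.001, -1.0]]
[524.2 -13.9  30.4  31.1  -3.3] [255. 213.]
[527.7  32.6  29.9  29.2  -2. ] [183. 213.]
[529.7  81.5  29.7  28.6  -1.9] [107. 213.]
[576.7  80.3  29.7  29.8  -2.4] [ 96. 139.]
```

Request:
{"api": "send_rows", "payload": {
  "motion": [
    {"x": 0, "y": 0, "z": 2.0, "rx": 0, "ry": 0, "rz": 0, "jaw": 0},
    {"x": 0, "y": 0, "z": 1.2, "rx": 0, "ry": 0, "rz": 0, "jaw": 0},
    {"x": 0, "y": 0, "z": 0.3, "rx": 0, "ry": 0, "rz": 0, "jaw": 0},
    {"x": 0, "y": 0, "z": 0.15, "rx": 0, "ry": 0, "rz": 0, "jaw": 0},
    {"x": 0, "y": 0, "z": 0.15, "rx": 0, "ry": 0, "rz": 0, "jaw": 0}
  ]
}}

```text
clock: 33.8
tool_pos: [0.5233, -0.0155, 0.044]
eef_rot: [1.0, -0.018, 0.0, 0.0]
contact_force: [0.3, -0.2, 2.3]
opening: 0.005
finger_force: 1.2
```

Request:
{"api": "send_rows", "payload": {
  "motion": [
    {"x": 0, "y": 0, "z": 0.15, "rx": 0, "ry": 0, "rz": 0, "jaw": 0},
    {"x": 0, "y": 0, "z": 0.1, "rx": 0, "ry": 0, "rz": 0, "jaw": 0},
    {"x": 0, "y": 0, "z": 0.1, "rx": 0, "ry": 0, "rz": 0, "jaw": 0},
    {"x": 0, "y": 0, "z": 0, "rx": 0, "ry": 0, "rz": 0, "jaw": 0},
    {"x": 0, "y": 0, "z": 0, "rx": 0, "ry": 0, "rz": 0, "jaw": 0}
  ]
}}

```text
clock: 34.3
tool_pos: [0.5229, -0.0154, 0.0414]
eef_rot: [1.0, -0.018, 0.0, 0.0]
contact_force: [-4.1, -0.2, 15.4]
opening: 0.003
finger_force: 7.2
```

Request:
{"api": "send_rows", "payload": {
  "motion": [
    {"x": 0, "y": 0, "z": -2.0, "rx": 0, "ry": 0, "rz": 0, "jaw": 0},
    {"x": 0, "y": 0, "z": -4, "rx": 0, "ry": 0, "rz": 0, "jaw": 0},
    {"x": -0.61, "y": 4.69, "z": 0, "rx": 0, "ry": 0, "rz": 0, "jaw": 5.6},
    {"x": -0.61, "y": 4.69, "z": 0, "rx": 0, "ry": 0, "rz": 0, "jaw": 5.6},
    {"x": -0.61, "y": 4.69, "z": 0, "rx": 0, "ry": 0, "rz": 0, "jaw": 5.6}
  ]
}}

```text
clock: 34.8
tool_pos: [0.4999, -0.1567, 0.1007]
eef_rot: [1.0, -0.017, 0.001, 0.0]
contact_force: [0.9, -0.4, 0.4]
opening: 0.258
finger_force: 0.0
```

Request:
{"api": "send_rows", "payload": {
  "motion": [
    {"x": -0.61, "y": 4.69, "z": 0, "rx": 0, "ry": 0, "rz": 0, "jaw": 5.6},
    {"x": -0.61, "y": 4.69, "z": 0, "rx": 0, "ry": 0, "rz": 0, "jaw": 5.6},
    {"x": -0.61, "y": 4.69, "z": 0, "rx": 0, "ry": 0, "rz": 0, "jaw": 5.6},
    {"x": -0.61, "y": 4.69, "z": 0, "rx": 0, "ry": 0, "rz": 0, "jaw": 5.6},
    {"x": 0, "y": 0, "z": 0, "rx": 0, "ry": 0, "rz": 0, "jaw": 5.6}
  ]
}}

```text
clock: 35.3
tool_pos: [0.4647, -0.3518, 0.0997]
eef_rot: [1.0, -0.025, -0.001, 0.003]
contact_force: [-0.9, -0.1, -1.5]
opening: 0.634
finger_force: 0.0
```

Request:
{"api": "send_rows", "payload": {
  "motion": [
    {"x": 0, "y": 0, "z": 0, "rx": 0, "ry": 0, "rz": 0, "jaw": 5.6},
    {"x": 0, "y": 0, "z": 0, "rx": 0, "ry": 0, "rz": 0, "jaw": 5.6},
    {"x": 0, "y": 0, "z": 0, "rx": 0, "ry": 0, "rz": 0, "jaw": 5.6},
    {"x": 0, "y": 0, "z": 0, "rx": 0, "ry": 0, "rz": 0, "jaw": 5.6},
    {"x": 0, "y": 0, "z": 0, "rx": 0, "ry": 0, "rz": 0, "jaw": 5.6}
  ]
}}

```text
clock: 35.8
tool_pos: [0.4693, -0.341, 0.1004]
eef_rot: [1.0, -0.017, 0.0, 0.0]
contact_force: [0.4, -0.5, 0.9]
opening: 0.632
finger_force: 0.0
```

```bash
python3 look.py
python3 - <<'E'
from det import *
for p in pans(snapshot("wrist")): print(np.round(p[:5],1))
E
```

```text
35.8 [ 0.4693 -0.341   0.1004] F [ 0.4 -0.5  0.9] op 0.632 ff 0.0
[[0.999, -0.033, 0.001], [-0.033, -0.999, -0.0], [0.001, 0.0, -1.0]]
pan [ 467.5 -340.2   30.5   30.9   -4. ] [257. 201.]
rot(tool) [ 0.    -0.001  0.036] then shift cm [-0.17 -0.1   8.39]
[ 467.6 -340.2   30.5   30.9   -4. ]
```

Request:
{"api": "send_rows", "payload": {
  "motion": [
    {"x": -0.15, "y": 0, "z": 3, "rx": 0, "ry": 0, "rz": 0.036, "jaw": 5.6},
    {"x": 0, "y": 0, "z": 3, "rx": 0, "ry": 0, "rz": 0, "jaw": 5.6},
    {"x": 0, "y": 0, "z": 2.25, "rx": 0, "ry": 0, "rz": 0, "jaw": 5.6},
    {"x": 0, "y": 0, "z": 0, "rx": 0, "ry": 0, "rz": 0, "jaw": 5.6},
    {"x": 0, "y": 0, "z": 0, "rx": 0, "ry": 0, "rz": 0, "jaw": 5.6}
  ]
}}

```text
clock: 36.4
tool_pos: [0.4675, -0.3418, 0.018]
eef_rot: [0.999, -0.035, 0.0, 0.0]
contact_force: [-0.6, 0.2, 0.2]
opening: 0.634
finger_force: 0.0
```

Request:
{"api": "send_rows", "payload": {
  "motion": [
    {"x": 0, "y": 0, "z": 0, "rx": 0, "ry": 0, "rz": 0, "jaw": 3},
    {"x": 0, "y": 0, "z": 0, "rx": 0, "ry": 0, "rz": 0, "jaw": 3},
    {"x": 0, "y": 0, "z": 0, "rx": 0, "ry": 0, "rz": 0, "jaw": 3},
    {"x": 0, "y": 0, "z": 0, "rx": 0, "ry": 0, "rz": 0, "jaw": 3},
    {"x": 0, "y": 0, "z": 0, "rx": 0, "ry": 0, "rz": 0, "jaw": 3}
  ],
  "grip_force": 25
}}

```text
clock: 36.9
tool_pos: [0.4679, -0.3424, 0.0188]
eef_rot: [0.999, -0.036, 0.001, 0.001]
contact_force: [-0.6, 0.2, 6.4]
opening: 0.399
finger_force: 25.0
```

Request:
{"api": "send_rows", "payload": {
  "motion": [
    {"x": 0, "y": 0, "z": -2, "rx": 0, "ry": 0, "rz": 0, "jaw": 3},
    {"x": 0, "y": 0, "z": -4, "rx": 0, "ry": 0, "rz": 0, "jaw": 3},
    {"x": 0, "y": 0, "z": -2.2, "rx": 0, "ry": 0, "rz": -0.034, "jaw": 3},
    {"x": 1.31, "y": -4.66, "z": 0, "rx": 0, "ry": 0, "rz": 0, "jaw": 3},
    {"x": 1.31, "y": -4.66, "z": 0, "rx": 0, "ry": 0, "rz": 0, "jaw": 3}
  ]
}}

```text
clock: 37.4
tool_pos: [0.4971, -0.2513, 0.1007]
eef_rot: [1.0, -0.022, 0.001, 0.001]
contact_force: [0.8, 0.3, 0.1]
opening: 0.405
finger_force: 25.0
```

Request:
{"api": "send_rows", "payload": {
  "motion": [
    {"x": 1.31, "y": -4.66, "z": 0, "rx": 0, "ry": 0, "rz": 0, "jaw": 3},
    {"x": 1.31, "y": -4.66, "z": 0, "rx": 0, "ry": 0, "rz": 0, "jaw": 3},
    {"x": 1.31, "y": -4.66, "z": 0, "rx": 0, "ry": 0, "rz": 0, "jaw": 3},
    {"x": 1.31, "y": -4.66, "z": 0, "rx": 0, "ry": 0, "rz": 0, "jaw": 3},
    {"x": 1.31, "y": -4.66, "z": 0, "rx": 0, "ry": 0, "rz": 0, "jaw": 3}
  ]
}}

```text
clock: 37.9
tool_pos: [0.5714, -0.0175, 0.0998]
eef_rot: [1.0, -0.019, 0.0, 0.0]
contact_force: [0.5, -0.1, -0.7]
opening: 0.403
finger_force: 25.0
```

Request:
{"api": "send_rows", "payload": {
  "motion": [
    {"x": 0, "y": 0, "z": 3, "rx": 0, "ry": 0, "rz": 0, "jaw": 3},
    {"x": 0, "y": 0, "z": 0, "rx": 0, "ry": 0, "rz": 0, "jaw": 3},
    {"x": 0, "y": 0, "z": 0, "rx": 0, "ry": 0, "rz": 0, "jaw": 3},
    {"x": 0, "y": 0, "z": 0, "rx": 0, "ry": 0, "rz": 0, "jaw": 3},
    {"x": 0, "y": 0, "z": 0, "rx": 0, "ry": 0, "rz": 0, "jaw": 3}
  ]
}}

```text
clock: 38.4
tool_pos: [0.5714, -0.0211, 0.0706]
eef_rot: [1.0, -0.02, 0.001, 0.001]
contact_force: [-0.6, -0.1, -0.1]
opening: 0.404
finger_force: 25.0
```

```bash
python3 held.py 3
```

```text
38.4 [ 0.5714 -0.0211  0.0706] F [-0.6 -0.1 -0.1] op 0.404 ff 24.999842047691345
[[0.999, -0.04, 0.002], [-0.04, -0.999, -0.001], [0.002, 0.001, -1.0]]
held offset in tool mm [ 0.5 -1.3] ang -2.3295516967773438
rot(tool) [ 0.001 -0.002 -0.002] then shift cm [ 0.02 -0.27  2.85]
top [ 5.275e+02 -1.800e+01  2.990e+01  3.000e+01 -2.000e-01]
top [5.274e+02 3.090e+01 3.000e+01 2.980e+01 1.000e-01]
top [5.30e+02 8.23e+01 3.00e+01 2.98e+01 3.00e-01]
top [5.806e+02 8.800e+01 2.750e+01 1.900e+01 3.000e-01]
```

Request:
{"api": "send_rows", "payload": {
  "motion": [
    {"x": -0.02, "y": -0.25, "z": 0, "rx": 0, "ry": 0, "rz": -0.002, "jaw": 3},
    {"x": 0, "y": 0, "z": 1, "rx": 0, "ry": 0, "rz": 0, "jaw": 3},
    {"x": 0, "y": 0, "z": 0.6, "rx": 0, "ry": 0, "rz": 0, "jaw": 3},
    {"x": 0, "y": 0, "z": 0.3, "rx": 0, "ry": 0, "rz": 0, "jaw": 3},
    {"x": 0, "y": 0, "z": 0.3, "rx": 0, "ry": 0, "rz": 0, "jaw": 3}
  ]
}}

```text
clock: 39.0
tool_pos: [0.571, -0.017, 0.0474]
eef_rot: [1.0, -0.018, 0.0, 0.0]
contact_force: [-1.2, -0.5, 9.4]
opening: 0.401
finger_force: 25.0
```

Request:
{"api": "send_rows", "payload": {
  "motion": [
    {"x": 0, "y": 0, "z": 0.2, "rx": 0, "ry": 0, "rz": 0, "jaw": 3},
    {"x": 0, "y": 0, "z": 0.2, "rx": 0, "ry": 0, "rz": 0, "jaw": 3},
    {"x": 0, "y": 0, "z": 0.2, "rx": 0, "ry": 0, "rz": 0, "jaw": 3},
    {"x": 0, "y": 0, "z": 0, "rx": 0, "ry": 0, "rz": 0, "jaw": 3},
    {"x": 0, "y": 0, "z": 0, "rx": 0, "ry": 0, "rz": 0, "jaw": 3}
  ]
}}

```text
clock: 39.5
tool_pos: [0.5723, -0.017, 0.0427]
eef_rot: [1.0, -0.018, 0.002, 0.0]
contact_force: [1.2, -0.3, 8.3]
opening: 0.405
finger_force: 25.0
```

Request:
{"api": "send_rows", "payload": {
  "motion": [
    {"x": 0, "y": 0, "z": 0, "rx": 0, "ry": 0, "rz": 0, "jaw": 4.8},
    {"x": 0, "y": 0, "z": 0, "rx": 0, "ry": 0, "rz": 0, "jaw": 4.8},
    {"x": 0, "y": 0, "z": 0, "rx": 0, "ry": 0, "rz": 0, "jaw": 4.8},
    {"x": 0, "y": 0, "z": -2, "rx": 0, "ry": 0, "rz": 0, "jaw": 4.8},
    {"x": 0, "y": 0, "z": -2, "rx": 0, "ry": 0, "rz": 0, "jaw": 0}
  ]
}}

```text
clock: 40.0
tool_pos: [0.5702, -0.0168, 0.0813]
eef_rot: [1.0, -0.017, -0.001, 0.0]
contact_force: [0.9, 0.8, 0.3]
opening: 0.476
finger_force: 0.0
```

Request:
{"api": "send_rows", "payload": {
  "motion": [
    {"x": 0, "y": 0, "z": 0, "rx": 0, "ry": 0, "rz": 0, "jaw": 0},
    {"x": 0, "y": 0, "z": 0, "rx": 0, "ry": 0, "rz": 0, "jaw": 0},
    {"x": 0, "y": 0, "z": 0, "rx": 0, "ry": 0, "rz": 0, "jaw": 0},
    {"x": 0, "y": 0, "z": 0, "rx": 0, "ry": 0, "rz": 0, "jaw": 0},
    {"x": 0, "y": 0, "z": 0, "rx": 0, "ry": 0, "rz": 0, "jaw": 0}
  ]
}}

```text
clock: 40.5
tool_pos: [0.5706, -0.0169, 0.0809]
eef_rot: [1.0, -0.018, -0.0, 0.0]
contact_force: [-1.2, 1.6, 0.6]
opening: 0.026
finger_force: 0.0
```

Run:
```python
from look import *
g=st(); s=snapshot("wrist"); save(s,"w10",1.5)
for p in pans(s,.035): print(np.round(p[:5],1),p[5].round())
```

```text
40.5 [ 0.5706 -0.0169  0.0809] F [-1.2  1.6  0.6] op 0.026 ff 0.0
[[0.999, -0.035, -0.001], [-0.035, -0.999, -0.001], [-0.001, 0.001, -1.0]]
[572.5 -15.9  30.4  31.9  -2.1] [256. 212.]
[577.9  80.4  29.9  29.3  -2.1] [106. 212.]
```

Request:
{"api": "send_rows", "payload": {
  "motion": [
    {"x": 0, "y": 0, "z": 2.0, "rx": 0, "ry": 0, "rz": 0, "jaw": 0},
    {"x": 0, "y": 0, "z": 1.2, "rx": 0, "ry": 0, "rz": 0, "jaw": 0},
    {"x": 0, "y": 0, "z": 0.3, "rx": 0, "ry": 0, "rz": 0, "jaw": 0},
    {"x": 0, "y": 0, "z": 0.15, "rx": 0, "ry": 0, "rz": 0, "jaw": 0},
    {"x": 0, "y": 0, "z": 0.15, "rx": 0, "ry": 0, "rz": 0, "jaw": 0}
  ]
}}

```text
clock: 41.05
tool_pos: [0.5706, -0.0168, 0.0437]
eef_rot: [1.0, -0.018, -0.0, 0.0]
contact_force: [-1.4, 0.3, 2.5]
opening: 0.007
finger_force: 1.1
```

Request:
{"api": "send_rows", "payload": {
  "motion": [
    {"x": 0, "y": 0, "z": 0.15, "rx": 0, "ry": 0, "rz": 0, "jaw": 0},
    {"x": 0, "y": 0, "z": 0.1, "rx": 0, "ry": 0, "rz": 0, "jaw": 0},
    {"x": 0, "y": 0, "z": 0.1, "rx": 0, "ry": 0, "rz": 0, "jaw": 0},
    {"x": 0, "y": 0, "z": 0, "rx": 0, "ry": 0, "rz": 0, "jaw": 0},
    {"x": 0, "y": 0, "z": 0, "rx": 0, "ry": 0, "rz": 0, "jaw": 0}
  ]
}}

```text
clock: 41.55
tool_pos: [0.5704, -0.0169, 0.0415]
eef_rot: [1.0, -0.018, -0.0, 0.001]
contact_force: [-5.3, 1.4, 16.0]
opening: 0.008
finger_force: 8.1
```

Request:
{"api": "send_rows", "payload": {
  "motion": [
    {"x": 0, "y": 0, "z": -3, "rx": 0, "ry": 0, "rz": 0, "jaw": 0},
    {"x": -3, "y": -1, "z": -3, "rx": 0, "ry": 0, "rz": 0, "jaw": 0},
    {"x": -3, "y": -1, "z": -3, "rx": 0, "ry": 0, "rz": 0, "jaw": 0},
    {"x": -3, "y": -2, "z": 0, "rx": 0, "ry": 0, "rz": 0, "jaw": 0},
    {"x": -3, "y": -1, "z": 0, "rx": 0, "ry": 0, "rz": 0, "jaw": 0}
  ]
}}

```text
clock: 42.05
tool_pos: [0.4529, 0.039, 0.131]
eef_rot: [1.0, -0.017, 0.002, -0.001]
contact_force: [-0.1, 0.4, -1.3]
opening: 0.006
finger_force: 0.0
```

Request:
{"api": "send_rows", "payload": {
  "motion": [
    {"x": 0, "y": 0, "z": 0, "rx": 0, "ry": 0, "rz": 0, "jaw": 0},
    {"x": 0, "y": 0, "z": 0, "rx": 0, "ry": 0, "rz": 0, "jaw": 0},
    {"x": 0, "y": 0, "z": 0, "rx": 0, "ry": 0, "rz": 0, "jaw": 0},
    {"x": 0, "y": 0, "z": 0, "rx": 0, "ry": 0, "rz": 0, "jaw": 0},
    {"x": 0, "y": 0, "z": 0, "rx": 0, "ry": 0, "rz": 0, "jaw": 0}
  ]
}}

```text
clock: 42.55
tool_pos: [0.4536, 0.0369, 0.1298]
eef_rot: [1.0, -0.018, 0.001, 0.0]
contact_force: [0.3, -0.1, 0.6]
opening: 0.008
finger_force: 0.0
```

Run:
```python
from look import *
g=st(); s=snapshot("wrist"); save(s,"w11",1.5)
for p in pans(s,.030): print(np.round(p[:5],1),p[5].round())
print("well", [np.round(well(i)*1000,1).tolist() for i in range(6)])
```

```text
42.55 [0.4536 0.0369 0.1298] F [ 0.3 -0.1  0.6] op 0.008 ff 0.0
[[0.999, -0.037, 0.001], [-0.037, -0.999, -0.0], [0.001, 0.0, -1.0]]
[524.  -14.1  30.6  30.6  -2.3] [322. 103.]
[526.1  33.6  30.6  29.7  -2.1] [259. 102.]
[528.1  83.9  30.7  29.7  -2.3] [192. 102.]
[572.2 -16.1  30.7  30.1  -2.2] [326.  33.]
[576.5  82.7  30.7  30.   -2.4] [187.  32.]
well [[523.8, -16.3], [525.6, 33.7], [527.5, 83.6], [571.7, -18.1], [573.6, 31.9], [575.4, 81.9]]
```

View pics/w11.png

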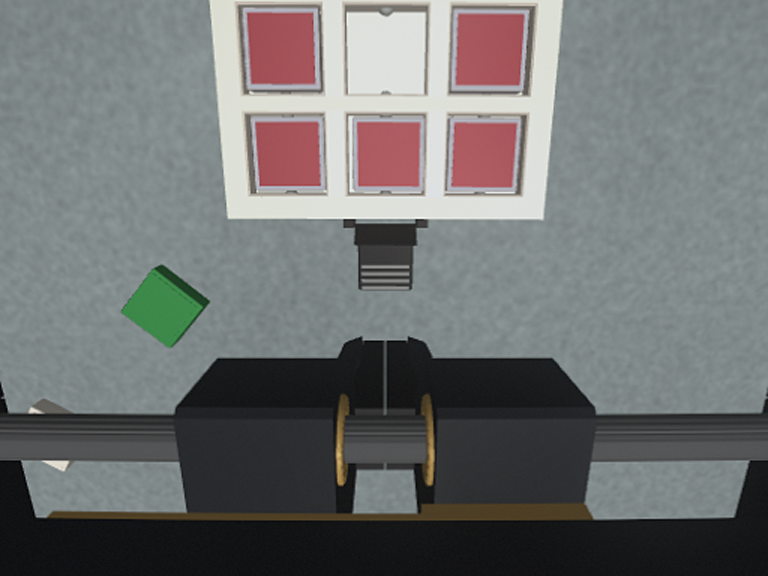

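All five pans sit flush in wells 0, 1, 2, 3 and 5, and well 4 (386,50) stays empty because only five pans were there. Next I'll go over and behind the open lid.

Request:
{"api": "send_rows", "payload": {
  "motion": [
    {"x": 0, "y": 0, "z": -4, "rx": 0, "ry": 0, "rz": 0, "jaw": 0},
    {"x": 0, "y": 0, "z": -4, "rx": 0, "ry": 0, "rz": 0, "jaw": 0},
    {"x": 0, "y": 0, "z": -4, "rx": 0, "ry": 0, "rz": 0, "jaw": 0},
    {"x": 0, "y": 0, "z": -4, "rx": 0, "ry": 0, "rz": 0, "jaw": 0},
    {"x": 4, "y": 0, "z": 0, "rx": 0, "ry": 0, "rz": 0, "jaw": 0}
  ]
}}

```text
clock: 43.1
tool_pos: [0.492, 0.0366, 0.2954]
eef_rot: [1.0, -0.017, 0.003, 0.0]
contact_force: [2.5, 1.7, -0.3]
opening: 0.008
finger_force: 0.0
```

Request:
{"api": "send_rows", "payload": {
  "motion": [
    {"x": 4.8, "y": 0, "z": 0, "rx": 0, "ry": 0, "rz": 0, "jaw": 0},
    {"x": 4.8, "y": 0, "z": 0, "rx": 0, "ry": 0, "rz": 0, "jaw": 0},
    {"x": 4.8, "y": 0, "z": 0, "rx": 0, "ry": 0, "rz": 0, "jaw": 0},
    {"x": 4.8, "y": 0, "z": 0, "rx": 0, "ry": 0, "rz": 0, "jaw": 0},
    {"x": 4.9, "y": 0, "z": 0, "rx": 0, "ry": 0, "rz": 0, "jaw": 0}
  ]
}}

```text
clock: 43.6
tool_pos: [0.7352, 0.0266, 0.29]
eef_rot: [1.0, -0.018, 0.0, 0.0]
contact_force: [1.2, 0.4, -0.0]
opening: 0.003
finger_force: 0.0
```

Request:
{"api": "send_rows", "payload": {
  "motion": [
    {"x": 0, "y": 0, "z": 0, "rx": 0, "ry": 0, "rz": 0, "jaw": 0},
    {"x": 0, "y": 0, "z": 0, "rx": 0, "ry": 0, "rz": 0, "jaw": 0},
    {"x": 0, "y": 0, "z": 0, "rx": 0, "ry": 0, "rz": 0, "jaw": 0},
    {"x": 0, "y": 0, "z": 0, "rx": 0, "ry": 0, "rz": 0, "jaw": 0},
    {"x": 0, "y": 0, "z": 0, "rx": 0, "ry": 0, "rz": 0, "jaw": 0}
  ]
}}

```text
clock: 44.1
tool_pos: [0.7327, 0.0274, 0.2912]
eef_rot: [1.0, -0.017, 0.0, 0.0]
contact_force: [0.6, 0.5, -0.3]
opening: -0.001
finger_force: 0.0
```

Run:
```python
from h import *
st()
c,s=np.cos(CY),np.sin(CY)
plan([CC[0]+c*.165,CC[1]+s*.165,.145],CY)
```

```text
44.1 [0.7327 0.0274 0.2912] F [ 0.6  0.5 -0.3] op -0.001 ff 0.0
[[0.999, -0.035, 0.001], [-0.035, -0.999, -0.001], [0.001, 0.001, -1.0]]
rot(tool) [ 0.001 -0.001  0.002] then shift cm [-0.22  0.14 14.62]
```

Request:
{"api": "send_rows", "payload": {
  "motion": [
    {"x": 0, "y": 0.1, "z": 3, "rx": 0, "ry": 0, "rz": 0, "jaw": 0},
    {"x": 0, "y": 0, "z": 3, "rx": 0, "ry": 0, "rz": 0, "jaw": 0},
    {"x": 0, "y": 0, "z": 3, "rx": 0, "ry": 0, "rz": 0, "jaw": 0},
    {"x": 0, "y": 0, "z": 3, "rx": 0, "ry": 0, "rz": 0, "jaw": 0},
    {"x": 0, "y": 0, "z": 2.2, "rx": 0, "ry": 0, "rz": 0, "jaw": 0}
  ]
}}

```text
clock: 44.6
tool_pos: [0.7323, 0.0261, 0.1468]
eef_rot: [1.0, -0.017, -0.001, 0.001]
contact_force: [0.2, -0.5, 0.8]
opening: 0.005
finger_force: 0.0
```

Request:
{"api": "send_rows", "payload": {
  "motion": [
    {"x": -1.5, "y": 0, "z": 0, "rx": 0, "ry": 0, "rz": 0, "jaw": 0},
    {"x": -1.5, "y": 0, "z": 0, "rx": 0, "ry": 0, "rz": 0, "jaw": 0},
    {"x": -1.5, "y": 0, "z": 0, "rx": 0, "ry": 0, "rz": 0, "jaw": 0},
    {"x": -1.5, "y": 0, "z": 0, "rx": 0, "ry": 0, "rz": 0, "jaw": 0},
    {"x": -1.5, "y": 0, "z": 0, "rx": 0, "ry": 0, "rz": 0, "jaw": 0}
  ]
}}

```text
clock: 45.1
tool_pos: [0.6591, 0.0291, 0.1497]
eef_rot: [1.0, -0.018, 0.002, 0.0]
contact_force: [1.6, -0.2, 2.0]
opening: 0.006
finger_force: 1.1
```

Request:
{"api": "send_rows", "payload": {
  "motion": [
    {"x": -1.45, "y": 0, "z": 0, "rx": 0, "ry": 0, "rz": 0, "jaw": 0},
    {"x": -1.45, "y": 0, "z": 0, "rx": 0, "ry": 0, "rz": 0, "jaw": 0},
    {"x": -1.45, "y": 0, "z": 0, "rx": 0, "ry": 0, "rz": 0, "jaw": 0},
    {"x": -1.45, "y": 0, "z": 0, "rx": 0, "ry": 0, "rz": 0, "jaw": 0},
    {"x": -1.4, "y": 0, "z": 0.5, "rx": 0, "ry": 0, "rz": 0, "jaw": 0}
  ]
}}

```text
clock: 45.6
tool_pos: [0.5877, 0.0317, 0.1449]
eef_rot: [1.0, -0.018, 0.003, -0.0]
contact_force: [2.0, 0.0, 0.4]
opening: 0.0
finger_force: 0.9
```

Request:
{"api": "send_rows", "payload": {
  "motion": [
    {"x": -1.4, "y": 0, "z": 0.6, "rx": 0, "ry": 0, "rz": 0, "jaw": 0},
    {"x": -1.1, "y": 0, "z": 1.1, "rx": 0, "ry": 0, "rz": 0, "jaw": 0},
    {"x": -1.1, "y": 0, "z": 1.1, "rx": 0, "ry": 0, "rz": 0, "jaw": 0},
    {"x": -0.8, "y": 0, "z": 1.4, "rx": 0, "ry": 0, "rz": 0, "jaw": 0},
    {"x": -0.8, "y": 0, "z": 1.4, "rx": 0, "ry": 0, "rz": 0, "jaw": 0}
  ]
}}

```text
clock: 46.1
tool_pos: [0.5349, 0.0337, 0.0881]
eef_rot: [1.0, -0.018, 0.002, -0.0]
contact_force: [1.6, 0.0, 1.3]
opening: 0.01
finger_force: 1.1
```

Run:
```python
from h import *
st(); s=snapshot("scene"); save(s,"sc2",1.5)
```

```text
46.1 [0.5349 0.0337 0.0881] F [1.6 0.  1.3] op 0.01 ff 1.052445970417466
[[0.999, -0.035, 0.003], [-0.035, -0.999, 0.0], [0.003, -0.0, -1.0]]
```

View pics/sc2.png

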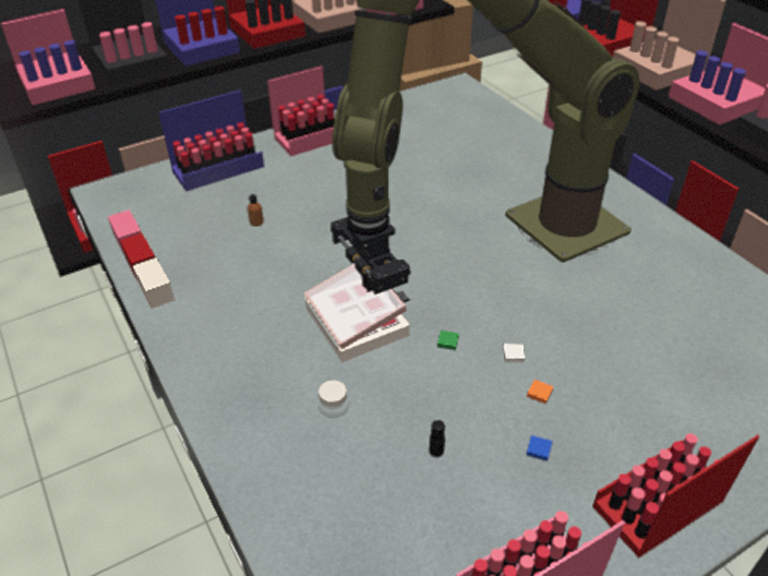

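The lid is about 15° from shut with the finger near its front edge, at about (375,285), and the bystanders stand where they were. I'll press it down.

Request:
{"api": "send_rows", "payload": {
  "motion": [
    {"x": -0.8, "y": 0, "z": 0.8, "rx": 0, "ry": 0, "rz": 0, "jaw": 0},
    {"x": -0.8, "y": 0, "z": 0.8, "rx": 0, "ry": 0, "rz": 0, "jaw": 0},
    {"x": -0.8, "y": 0, "z": 0.7, "rx": 0, "ry": 0, "rz": 0, "jaw": 0},
    {"x": 0, "y": 0, "z": 0.5, "rx": 0, "ry": 0, "rz": 0, "jaw": 0},
    {"x": 0, "y": 0, "z": 0.3, "rx": 0, "ry": 0, "rz": 0, "jaw": 0}
  ]
}}

```text
clock: 46.65
tool_pos: [0.5116, 0.0347, 0.0577]
eef_rot: [1.0, -0.017, 0.001, 0.0]
contact_force: [-5.5, 1.0, 47.3]
opening: 0.006
finger_force: 23.8
```

Request:
{"api": "send_rows", "payload": {
  "motion": [
    {"x": 0, "y": 0, "z": 0.1, "rx": 0, "ry": 0, "rz": 0, "jaw": 0},
    {"x": 0, "y": 0, "z": 0.1, "rx": 0, "ry": 0, "rz": 0, "jaw": 0},
    {"x": 0, "y": 0, "z": 0, "rx": 0, "ry": 0, "rz": 0, "jaw": 0},
    {"x": 0, "y": 0, "z": 0, "rx": 0, "ry": 0, "rz": 0, "jaw": 0},
    {"x": 0, "y": 0, "z": 0, "rx": 0, "ry": 0, "rz": 0, "jaw": 0}
  ]
}}

```text
clock: 47.15
tool_pos: [0.5116, 0.0347, 0.0579]
eef_rot: [1.0, -0.017, 0.002, 0.0]
contact_force: [-5.2, 0.3, 36.5]
opening: 0.01
finger_force: 18.6
```

Request:
{"api": "send_rows", "payload": {
  "motion": [
    {"x": 0, "y": 0, "z": -0.6, "rx": 0, "ry": 0, "rz": 0, "jaw": 0},
    {"x": 0, "y": 0, "z": -1, "rx": 0, "ry": 0, "rz": 0, "jaw": 0},
    {"x": -1, "y": 0, "z": -3, "rx": 0, "ry": 0, "rz": 0, "jaw": 0},
    {"x": -3, "y": 0, "z": -4, "rx": 0, "ry": 0, "rz": 0, "jaw": 0},
    {"x": -3, "y": 0, "z": -4, "rx": 0, "ry": 0, "rz": 0, "jaw": 0}
  ]
}}

```text
clock: 47.65
tool_pos: [0.4395, 0.0365, 0.181]
eef_rot: [1.0, -0.018, -0.001, 0.001]
contact_force: [1.3, 0.2, 0.2]
opening: 0.002
finger_force: 0.0
```

Request:
{"api": "send_rows", "payload": {
  "motion": [
    {"x": 0, "y": 0, "z": 0, "rx": 0, "ry": 0, "rz": 0, "jaw": 0},
    {"x": 0, "y": 0, "z": 0, "rx": 0, "ry": 0, "rz": 0, "jaw": 0},
    {"x": 0, "y": 0, "z": 0, "rx": 0, "ry": 0, "rz": 0, "jaw": 0},
    {"x": 0, "y": 0, "z": 0, "rx": 0, "ry": 0, "rz": 0, "jaw": 0},
    {"x": 0, "y": 0, "z": 0, "rx": 0, "ry": 0, "rz": 0, "jaw": 0}
  ]
}}

```text
clock: 48.15
tool_pos: [0.4409, 0.0367, 0.1791]
eef_rot: [1.0, -0.018, -0.001, 0.0]
contact_force: [-0.4, -0.7, -0.7]
opening: 0.003
finger_force: 0.0
```

Run:
```python
from h import *
st(); s=snapshot("scene"); t=snapshot("wrist")["img"]
a=s["img"][150:360,120:400]; 
im=np.vstack([cv2.resize(a,(400,300)),cv2.resize(t,(400,300))]); cv2.imwrite("pics/end.png",im[:,:,::-1])
```

```text
48.15 [0.4409 0.0367 0.1791] F [-0.4 -0.7 -0.7] op 0.003 ff 0.0
[[0.999, -0.036, -0.001], [-0.036, -0.999, -0.001], [-0.001, 0.001, -1.0]]
```

View pics/end.png

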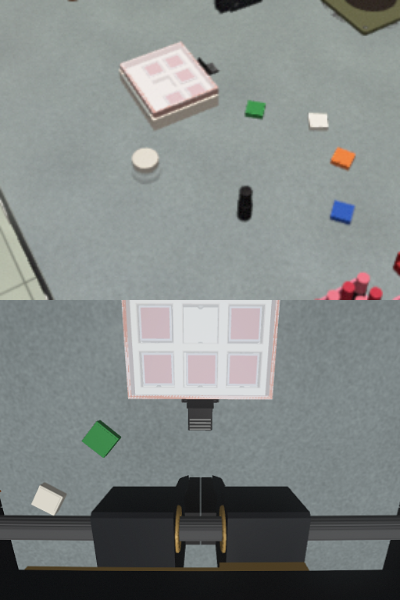

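The lid stays shut under its latch, the five pans show through it, and the decoys and bystanders are undisturbed. Handing the job in.

```bash
python3 -c "
from plant import *
print(finish_job())"
```

```text
the job is handed in; nothing more can be done
None
```

I opened the case, pressed all five pans that were there flush into wells 0, 1, 2, 3 and 5, and snapped the lid shut on its latch. In the last pictures the lid was holding and the products in view stood where they were; the job is handed in. The fingers peaked at about 47 N against the lid as it closed, above the 40 N limit stated for the arm and gripper body. I took that limit not to cover the fingertips, but it could count against the run.

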